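# Load the drill carrier with cutters in drilling order

### The arm

A 7-joint arm with a two-finger parallel gripper is mounted at the origin on the work surface; the furniture and walls round the work are solid. World frame = base frame: x ahead of the robot, y to its left, z up, the work surface at z = 0. Lengths are in m, angles in rad, forces in N, time in s.
With the tool pointing down it reaches from about 0.425 to 0.825 m from the base axis. Payload 3.6 kg.
Tool frame: the origin (TCP) lies at the very end of the fingers, on their centre line; the grasp point (between the pads) lies 19 mm behind it; z points along the fingers, y is the direction in which the jaws open and shut (so a half turn about z gives the same grasp; the last joint's range is limited). The gripper opens to 93 mm and grips with 3 to 60 N. Pads are 15 mm wide; open, the fingers measure 128 mm over their backs; the gripper's body (75 mm by 188 mm) begins 65 mm behind the grasp point.
Start: joints at [-1.357, 0.615, -0.013, 1.423, 0.008, 1.103, -0.04], TCP at [0.155, 0.631, 0.179] pointing down, gripper open.
Joint ranges: [-3.12, 3.12], [-0.3, 2.06], [-1.34, 1.32], [0.26, 2.42], [-1.36, 4.5], [0.01, 1.98], [-2.84, 2.84]. Speed limits (rad/s): [2.79, 2.79, 3.14, 3.14, 3.14, 3.14, 3.14].

### API

Orientations are given as a rotation vector (axis times angle).
In Python, from rig import manip gives the robot as it stands. The module is installed in compiled form; this text tells all that it offers.
- The arm moves only by the tool arm_command, never from a script. Its argument "rows" is a list of rows, each a list of 2 entries, a list of its own where there are three numbers: the shift along the tool's x, y, z in cm, then the turn about the tool's z in rad. In form: [[[x, y, z], turn], ...]. A call has 1 to 12 rows; each row is the pose to reach, as a shift and turn from the pose commanded when the call began, along the tool's axes at that moment; what a row does not reach only later rows make up. A row lasts 1/12 s, in which the tool goes at most 41.7 mm and 7.16 degrees, less where a joint would pass 70% of its speed; a pose out of reach is approached as far as the arm can. A call with a gripper value outside its range is refused whole. "fingers" is the opening, from 0 (shut) to 1 (fully open), set as the call begins (left out, the last holds). The fingers move at their own pace and stop on an object; "newtons" is the grip in N (left out, the last holds). Time passes only in rows, so rows that repeat a pose let the fingers close. It gives the time, the measured TCP pose, the force and the opening at its end, in the units of the state.
- manip.get_obs(): the state, without advancing time (a new reading comes with each control period).
- manip.get_image(name): name is "scene" or "top" or "wrist"; returns (picture, depth): 420x560x3 uint8, blue, green, red; 420x560 float32, m along the optical axis (not along the pixel's ray), 0 where there is no reading.
- manip.calibration(name): a dict with "fx", "fy", "cx", "cy" (pixels), "R" (3x3) and "t" (3): a world point X has camera coordinates R X + t; the wrist camera has in their place "mount" (4x4, takes a point from camera to tool coordinates, whose origin is the TCP and whose axes are the flange's). Camera axes: x right, y down, z forward; pixel columns grow to the right and rows downward; lengths in m; the calibration is good to about 2 mm. A picture is of the moment at which its call begins: read the wrist's pose just before it. calibration takes no time and is no camera call.
- manip.hand_in(): hands the job in, once; it reports no verdict.
The state is a dict: "clock": time; "joint_pos": joint angles; "dq": joint speeds; "joint_torque": joint torques, N m; "tcp_pos": TCP position; "orientation": TCP orientation; "wrist_force": force on the tool from outside, world axes, zero at the start; "wrist_torque": the same for the moment, N m; "opening": opening from 0.0 (shut) to 1.0 (fully open).
Only numpy, scipy, OpenCV 4.12 (cv2) and the standard library are available. Lean on these libraries where they do the work, as an engineer would, in place of code of your own. Each camera call takes 0.05 s, during which the arm holds its last target.

### The job

The four magnetic-drill cutters stand in the wooden bench rack in the order in which the holes are to be drilled. Move all four into the empty steel carrier in the same order from left to right as seen from the robot, so that each stands upright with its shank fully down in its socket, and let none of them topple on the way.

Things in the scene. Friction and masses are not known exactly. Their poses are not given: they have to be found in the camera images.
- cutter_slim: Slim, tall hollow steel hole cutter: body 22 mm in diameter, 56 mm tall, from 46 to 102 mm above the origin, teeth on top. Stands shank down: plain round shank, 19 mm, 46 mm long, oiled. Origin at the centre of the shank's foot, z up along its axis; yaw does not matter. About 0.14 kg.
- cutter_medium: Middle-sized hollow steel hole cutter: body 33 mm in diameter, 44 mm tall, from 46 to 90 mm above the origin, teeth on top. Stands shank down: plain round shank, 19 mm, 46 mm long, oiled. Origin at the centre of the shank's foot, z up along its axis; yaw does not matter. About 0.24 kg.
- cutter_large: Large hollow steel hole cutter: body 46 mm in diameter, 44 mm tall, from 46 to 90 mm above the origin, teeth on top. Stands shank down: plain round shank, 19 mm, 46 mm long, oiled. Origin at the centre of the shank's foot, z up along its axis; yaw does not matter. About 0.42 kg.
- cutter_countersink: Steel countersink: solid body 38 mm in diameter, upright sides from 46 to 76 mm above the origin, then a cone that rises to a blunt point at 91 mm. Stands shank down: plain round shank, 19 mm, 46 mm long, oiled. Origin at the centre of the shank's foot, z up along its axis; yaw does not matter. About 0.28 kg.
- socket_slim: Aluminium socket on the bench rack in which the slim cutter stands at the start; fixed, it shows that cutter's place in the row. Origin at the centre of its underside (12 mm above the bench), axes as the bench rack's. Floor at z = 3 mm, 23 mm wide throat up to 33 mm, mouth flared to 39 mm inside (46 outside) at the rim, z = 42 mm.
- socket_medium: Aluminium socket on the bench rack in which the middle-sized cutter stands at the start; fixed, it shows that cutter's place in the row. Origin at the centre of its underside (12 mm above the bench), axes as the bench rack's. Floor at z = 3 mm, 23 mm wide throat up to 33 mm, mouth flared to 39 mm inside (46 outside) at the rim, z = 42 mm.
- socket_large: Aluminium socket on the bench rack in which the large cutter stands at the start; fixed, it shows that cutter's place in the row. Origin at the centre of its underside (12 mm above the bench), axes as the bench rack's. Floor at z = 3 mm, 23 mm wide throat up to 33 mm, mouth flared to 39 mm inside (46 outside) at the rim, z = 42 mm.
- socket_countersink: Aluminium socket on the bench rack in which the countersink stands at the start; fixed, it shows that cutter's place in the row. Origin at the centre of its underside (12 mm above the bench), axes as the bench rack's. Floor at z = 3 mm, 23 mm wide throat up to 33 mm, mouth flared to 39 mm inside (46 outside) at the rim, z = 42 mm.
- bench_rack: Light wooden board, 64 x 256 x 12 mm, fixed, with the four aluminium sockets in a row along its y axis at y = +96, +32, -32, -96 mm. Origin at the centre of its underside, z up, y to the robot's left (turned up to 0.35 rad either way): y = +96 mm is the leftmost place. It may stand on the robot's left or right.
- carrier: Dark steel bar, 60 x 256 x 12 mm, fixed, low rod handles at its ends (298 mm overall), four welded sockets at x = 0, y = +96, +32, -32, -96 mm. Origin at the centre of its underside, z up, y to the robot's left (+-0.35 rad). Socket floor at z = 15 mm (a seated cutter's origin), 23 mm wide throat up to 45 mm, mouth flared to 39 mm inside (46 outside) at the rim, z = 54 mm.
There are look-alikes about, which are no part of the job. Leave any red look-alike of the cutter_medium alone.

How it is judged:
At the end, for the whole second after the job is handed in: Each cutter stands in the carrier at the same place from the left as its own socket has on the bench rack: within 8 mm of that carrier socket's axis along and across the bar, shank foot 10 to 20 mm above the carrier's underside, upright within 0.12 rad, at rest (under 0.02 m/s) (((y of socket_slim in the frame of bench_rack between 0.076 and 0.116 m and y of cutter_slim in the frame of carrier between 0.088 and 0.104 m) or (y of socket_slim in the frame of bench_rack between 0.012 and 0.052 m and y of cutter_slim in the frame of carrier between 0.024 and 0.04 m) or (y of socket_slim in the frame of bench_rack between -0.052 and -0.012 m and y of cutter_slim in the frame of carrier between -0.04 and -0.024 m) or (y of socket_slim in the frame of bench_rack between -0.116 and -0.076 m and y of cutter_slim in the frame of carrier between -0.104 and -0.088 m)) and x of cutter_slim in the frame of carrier between -0.008 and 0.008 m and z of cutter_slim in the frame of carrier between 0.01 and 0.02 m and angle between each of cutter_slim, cutter_medium, cutter_large, cutter_countersink's own z axis and vertical below 0.12 rad and linear speed of each of cutter_slim, cutter_medium, cutter_large, cutter_countersink below 0.02 m/s and ((y of socket_medium in the frame of bench_rack between 0.076 and 0.116 m and y of cutter_medium in the frame of carrier between 0.088 and 0.104 m) or (y of socket_medium in the frame of bench_rack between 0.012 and 0.052 m and y of cutter_medium in the frame of carrier between 0.024 and 0.04 m) or (y of socket_medium in the frame of bench_rack between -0.052 and -0.012 m and y of cutter_medium in the frame of carrier between -0.04 and -0.024 m) or (y of socket_medium in the frame of bench_rack between -0.116 and -0.076 m and y of cutter_medium in the frame of carrier between -0.104 and -0.088 m)) and x of cutter_medium in the frame of carrier between -0.008 and 0.008 m and z of cutter_medium in the frame of carrier between 0.01 and 0.02 m and ((y of socket_large in the frame of bench_rack between 0.076 and 0.116 m and y of cutter_large in the frame of carrier between 0.088 and 0.104 m) or (y of socket_large in the frame of bench_rack between 0.012 and 0.052 m and y of cutter_large in the frame of carrier between 0.024 and 0.04 m) or (y of socket_large in the frame of bench_rack between -0.052 and -0.012 m and y of cutter_large in the frame of carrier between -0.04 and -0.024 m) or (y of socket_large in the frame of bench_rack between -0.116 and -0.076 m and y of cutter_large in the frame of carrier between -0.104 and -0.088 m)) and x of cutter_large in the frame of carrier between -0.008 and 0.008 m and z of cutter_large in the frame of carrier between 0.01 and 0.02 m and ((y of socket_countersink in the frame of bench_rack between 0.076 and 0.116 m and y of cutter_countersink in the frame of carrier between 0.088 and 0.104 m) or (y of socket_countersink in the frame of bench_rack between 0.012 and 0.052 m and y of cutter_countersink in the frame of carrier between 0.024 and 0.04 m) or (y of socket_countersink in the frame of bench_rack between -0.052 and -0.012 m and y of cutter_countersink in the frame of carrier between -0.04 and -0.024 m) or (y of socket_countersink in the frame of bench_rack between -0.116 and -0.076 m and y of cutter_countersink in the frame of carrier between -0.104 and -0.088 m)) and x of cutter_countersink in the frame of carrier between -0.008 and 0.008 m and z of cutter_countersink in the frame of carrier between 0.01 and 0.02 m); the robot touches nothing.
It fails at once if a cutter has toppled (tipped more than 1.2 rad from upright) (angle between any of cutter_slim, cutter_medium, cutter_large, cutter_countersink's own z axis and vertical above 1.2 rad).
It also fails if it takes over 120 s, if anything falls off the work surface, if the arm or the gripper's body presses on something with over 40 N, if the wrist force passes 120 N, or if a joint passes its speed limit or range.

## Working session

There is one attempt and no reset: what is moved stays moved. The work goes in short steps, Python scripts to look and compute and a tool call to move; the robot and the scene stay as the last step left them, time stands still between calls to the robot, and variables do not carry over. Pictures are saved under pics/ and viewed, and the job is handed in when it is done.

Besides the shell and the picture viewer there is one more tool, called after "Call:" as name(argument=value, ...), one argument or row to a line, values as JSON. arm_command: Moves the arm, as the interface text tells. Its arguments: {"type":"object","properties":{"rows":{"type":"array","items":{"type":"array"}},"fingers":{"type":"number"},"newtons":{"type":"number"}},"required":["rows"]}

```bash
mkdir -p pics; python3 - <<'E'
from rig import manip
import cv2,numpy as np
print(manip.get_obs())
for n in("scene","top","wrist"):
    p,d=manip.get_image(n); cv2.imwrite(f"pics/a_{n}.png",p); np.save(f"a_{n}.npy",d); print(n,manip.calibration(n))
E
```

```text
{'clock': 0.0, 'joint_pos': array([-1.35648455,  0.61587388, -0.0126037 ,  1.42486861,  0.00811027,
        1.10343797, -0.04040686]), 'dq': array([ 1.16080983e-03,  1.21719596e-03,  4.14488264e-06,  7.47010622e-04,
       -5.25003893e-04, -5.58208147e-04,  2.06759890e-04]), 'joint_torque': array([-1.66135774e-04, -4.58934796e+01,  2.08981242e-01, -1.65739918e+01,
       -6.10643579e-02,  2.07377312e-02,  2.44140447e-04]), 'tcp_pos': array([0.15480937, 0.630376  , 0.17782083]), 'orientation': array([-0.37723858, -3.11860493,  0.00396568]), 'wrist_force': array([ 0.78602668, -0.93442958,  0.885864  ]), 'wrist_torque': array([-0.04471923,  0.00836605, -0.02363248]), 'opening': 0.9986790043737106}
scene {'fx': 418.41308546545537, 'fy': 418.41308546545537, 'cx': 278.03802673095083, 'cy': 204.83502951853663, 'R': array([[ 0.87361563, -0.48661025, -0.00248846],
       [-0.38308806, -0.68459   , -0.62014521],
       [ 0.30006544,  0.54272185, -0.7844831 ]]), 't': array([-0.41353897,  0.22397935,  0.80131556])}
top {'fx': 409.3225395380994, 'fy': 409.3225395380994, 'cx': 276.6378501256713, 'cy': 216.5993124006368, 'R': array([[-0.02736921, -0.99954709,  0.01251149],
       [-0.99427735,  0.02592769, -0.10363544],
       [ 0.1032641 , -0.01527632, -0.99453666]]), 't': array([4.01366365e-04, 4.89943308e-01, 1.04995527e+00])}
wrist {'fx': 322.34280936815577, 'fy': 322.34280936815577, 'cx': 286.29431695226964, 'cy': 216.04940845981992, 'mount': array([[-6.79226688e-04, -9.59925492e-01, -2.80254507e-01,
         7.80732020e-02],
       [ 9.99999419e-01, -8.86438424e-04,  6.12616539e-04,
         5.86678488e-04],
       [-8.36494596e-04, -2.80253928e-01,  9.59925537e-01,
        -2.06520782e-01],
       [ 0.00000000e+00,  0.00000000e+00,  0.00000000e+00,
         1.00000000e+00]])}
```

View pics/a_scene.png

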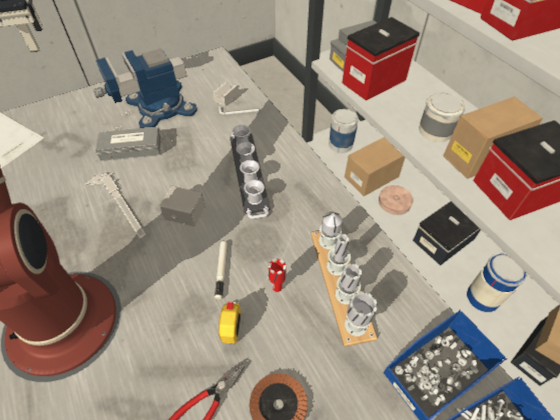

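View pics/a_top.png

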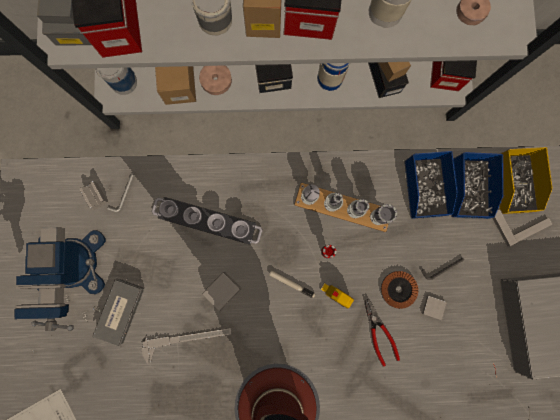

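View pics/a_wrist.png

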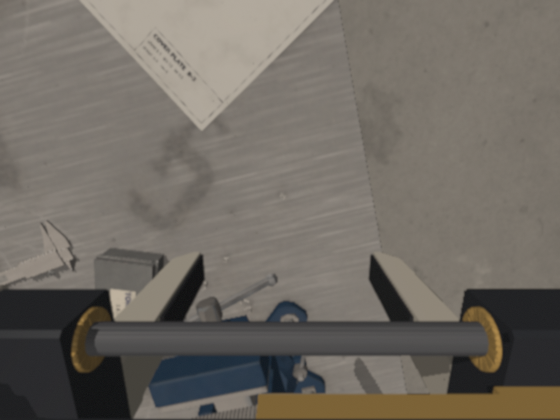

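```bash
cat > h.py <<'E'
from rig import manip
import cv2,numpy as np
from scipy.spatial.transform import Rotation as Ro
def cloud(n,d,tcp=None,ori=None):
    c=manip.calibration(n); v,u=np.mgrid[:d.shape[0],:d.shape[1]]
    P=np.stack([(u-c["cx"])/c["fx"]*d,(v-c["cy"])/c["fy"]*d,d],-1)
    if n=="wrist":
        m=c["mount"]; P=P@m[:3,:3].T+m[:3,3]
        return P@Ro.from_rotvec(ori).as_matrix().T+tcp
    return (P-c["t"])@c["R"]
E
python3 - <<'E'
from h import *
for n in("top","scene"):
    d=np.load(f"a_{n}.npy");P=cloud(n,d);np.set_printoptions(precision=4,suppress=True)
    m=(P[...,2]>.045)&(P[...,2]<.14)&(P[...,0]>.35)&(P[...,0]<.8)&(abs(P[...,1])<.45)&(d>0)
    k,l,s,c=cv2.connectedComponentsWithStats(m.astype(np.uint8))
    for i in range(1,k):
        if s[i,4]>30:
            Q=P[l==i]; print(n,c[i].round(),s[i,4],Q.mean(0),Q.min(0),Q.max(0))
    top=P[150:160,100:400:60]; 
P=cloud("top",np.load("a_top.npy")); print(P[50,::80],P[85,::80],P[160,::80])
im=cv2.imread("pics/a_top.png")
cv2.imwrite("pics/crop1.png",np.vstack([cv2.resize(im[170:240,290:410],None,fx=6,fy=6,interpolation=2)[:,:720]]))
im=cv2.imread("pics/a_scene.png")
cv2.imwrite("pics/crop2.png",cv2.resize(im[200:350,250:400],None,fx=4,fy=4,interpolation=2))
E
```

```text
top [419. 172.] 350 [ 0.5913 -0.3813  0.0624] [ 0.4955 -0.4498  0.045 ] [ 0.6425 -0.3635  0.0802]
top [310. 193.] 260 [ 0.5393 -0.0972  0.086 ] [ 0.5218 -0.1205  0.0496] [ 0.562  -0.0787  0.1078]
top [334. 201.] 235 [ 0.5212 -0.158   0.0733] [ 0.5022 -0.182   0.045 ] [ 0.5446 -0.1372  0.1191]
top [359. 207.] 272 [ 0.5022 -0.2185  0.0766] [ 0.4827 -0.2427  0.0469] [ 0.5248 -0.1986  0.1067]
top [167. 208.] 176 [0.5163 0.2669 0.0513] [0.4931 0.2436 0.0454] [0.5374 0.2884 0.0577]
top [385. 214.] 368 [ 0.4838 -0.2816  0.0835] [ 0.4608 -0.3052  0.0503] [ 0.5063 -0.2584  0.1078]
top [191. 215.] 175 [0.4974 0.2054 0.0516] [0.4757 0.1827 0.0451] [0.5175 0.2275 0.0589]
top [215. 222.] 172 [0.4775 0.1444 0.0516] [0.4563 0.122  0.0452] [0.4979 0.1657 0.0577]
top [240. 229.] 174 [0.4589 0.083  0.0515] [0.4369 0.0613 0.045 ] [0.4807 0.1052 0.0583]
top [328. 251.] 166 [ 0.3952 -0.138   0.0723] [ 0.3802 -0.1529  0.049 ] [ 0.4099 -0.1215  0.0931]
scene [242. 130.] 139 [0.5172 0.2691 0.051 ] [0.4943 0.2417 0.0451] [0.5385 0.29   0.057 ]
scene [245. 147.] 145 [0.4982 0.2081 0.0512] [0.4747 0.181  0.045
[... 378 characters left out ...]
455] [ 0.4114 -0.1226  0.0916]
scene [461. 333.] 840 [ 0.6144 -0.3967  0.0627] [ 0.4925 -0.45    0.045 ] [ 0.6428 -0.3646  0.0784]
[[ 1.3713  1.2287 -0.7165]
 [ 1.0506  0.5896 -0.1407]
 [ 1.0473  0.3395 -0.1443]
 [ 1.0389  0.086  -0.1382]
 [ 1.0363 -0.1678 -0.1433]
 [ 1.028  -0.4212 -0.1375]
 [ 1.025  -0.6793 -0.142 ]] [[ 1.2207  1.2472 -0.7545]
 [ 1.0351  0.691  -0.3609]
 [ 1.0555  0.4142 -0.4209]
 [ 1.1112  0.1171 -0.5622]
 [ 1.0983 -0.2181 -0.5495]
 [ 1.0515 -0.5233 -0.4584]
 [ 1.0328 -0.8275 -0.431 ]] [[ 0.8658  1.2376 -0.7627]
 [ 0.6605  0.5156  0.0006]
 [ 0.6546  0.2989  0.003 ]
 [ 0.6505  0.0826 -0.0016]
 [ 0.6444 -0.1356  0.0015]
 [ 0.6394 -0.3551  0.0004]
 [ 0.6313 -0.5694  0.0121]]
```

View pics/crop2.png

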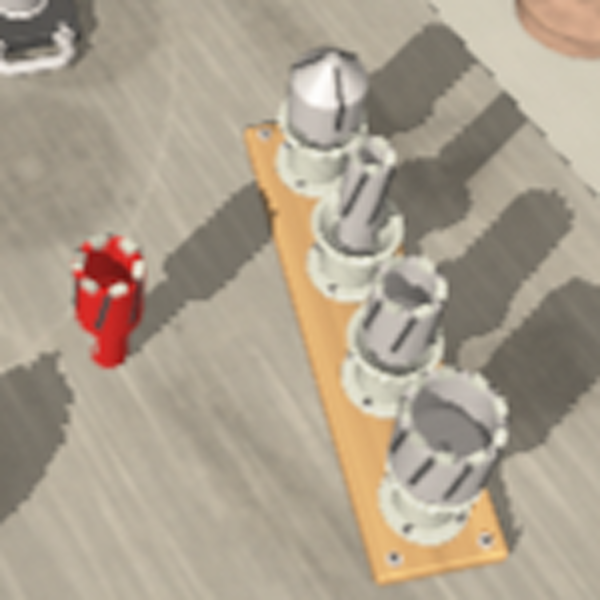

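View pics/crop1.png

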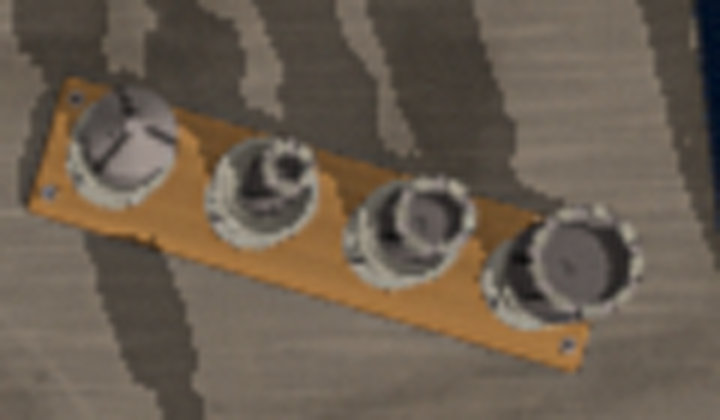

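```bash
cat >> h.py <<'E'
def to(x,y,z,ang=None):
    """shift (cm, tool axes) and turn to bring TCP to x,y,z with tool y at world angle ang"""
    o=manip.get_obs();R=Ro.from_rotvec(o["orientation"]).as_matrix()
    s=R.T@(np.array([x,y,z])-o["tcp_pos"])*100
    a=np.arctan2(R[1,1],R[0,1]); t=0 if ang is None else -((ang-a+np.pi/2)%np.pi-np.pi/2)
    print("from",o["tcp_pos"].round(4),"toolY ang",a.round(3),"tilt",np.arccos(-R[2,2]).round(4),"shift",s.round(2),"turn",round(float(t),3),"open",round(o["opening"],3),"F",o["wrist_force"].round(1),"t",round(o["clock"],2))
E
python3 - <<'E'
from h import *
from scipy.optimize import least_squares
np.set_printoptions(precision=4,suppress=True)
seeds={"csk":(.541,-.098),"slim":(.522,-.16),"med":(.503,-.222),"large":(.485,-.285)}
rad={"csk":.019,"slim":.011,"med":.0165,"large":.023}
zr={"csk":(.063,.09),"slim":(.063,.116),"med":(.063,.103),"large":(.063,.103)}
for n in("top","scene"):
    P=cloud(n,np.load(f"a_{n}.npy")).reshape(-1,3)
    for k,s in seeds.items():
        r=rad[k]
        # fit tilted axis outer cylinder
        m=(P[:,2]>zr[k][0])&(P[:,2]<zr[k][1])&(np.hypot(P[:,0]-s[0],P[:,1]-s[1])<r+.012); Q=P[m]
        f=lambda p:np.hypot(Q[:,0]-p[0],Q[:,1]-p[1])-r
        q=least_squares(f,s,loss="soft_l1",f_scale=.001)
        T=P[(P[:,2]>zr[k][1]-.003)&(np.hypot(P[:,0]-s[0],P[:,1]-s[1])<r+.012)]
        print(n,k,len(Q),q.x,q.cost,"top mid",(T.min(0)+T.max(0))/2,T.mean(0),len(T))
    for s in [(.5168,.268),(.4978,.2068),(.4782,.146),(.4592,.0844)]:
        d=np.hypot(P[:,0]-s[0],P[:,1]-s[1]); Q=P[(P[:,2]>.051)&(P[:,2]<.06)&(d<.03)]
        q=least_squares(lambda p:np.hypot(Q[:,0]-p[0],Q[:,1]-p[1])-.02125,s,loss="soft_l1",f_scale=.001)
        print(n,"car",len(Q),q.x)
to(.45,.25,.22,-.297)
E
```

```text
top csk 37 [ 0.5434 -0.0995] 6.759036992412863e-06 top mid [ 0.543  -0.0996  0.0977] [ 0.5419 -0.0987  0.0969] 185
top slim 86 [ 0.5228 -0.1601] 0.00010575086025390099 top mid [ 0.5241 -0.1603  0.1161] [ 0.5231 -0.1592  0.1157] 39
top med 151 [ 0.5023 -0.2179] 0.00041678482977029405 top mid [ 0.5037 -0.2206  0.1034] [ 0.5036 -0.2204  0.1033] 63
top large 303 [ 0.483  -0.2778] 0.0013611745397051 top mid [ 0.4836 -0.2822  0.1039] [ 0.4831 -0.283   0.103 ] 98
top car 102 [0.5154 0.2649]
top car 113 [0.4967 0.2039]
top car 100 [0.4775 0.1436]
top car 105 [0.458  0.0825]
scene csk 150 [ 0.5433 -0.0992] 2.892696344178458e-05 top mid [ 0.5427 -0.1005  0.0973] [ 0.5392 -0.1035  0.0965] 243
scene slim 246 [ 0.5231 -0.1602] 0.00018235260537062124 top mid [ 0.5232 -0.1607  0.1161] [ 0.5223 -0.161   0.1152] 62
scene med 365 [ 0.5024 -0.2217] 0.0004694762226851624 top mid [ 0.5033 -0.2215  0.1032] [ 0.5027 -0.2219  0.1028] 133
scene large 695 [ 0.481  -0.2843] 0.0020676630021372175 top mid [ 0.4837 -0.282   0.1032] [ 0.4827 -0.2827  0.1028] 224
scene car 82 [0.5158 0.2645]
scene car 85 [0.4959 0.2032]
scene car 94 [0.477  0.1427]
scene car 114 [0.4576 0.0816]
from [0.1549 0.6306 0.1781] toolY ang 1.33 tilt 0.0019 shift [-37.74 -29.93  -4.13] turn -1.515 open 1.002 F [0.1 0.7 0.9] t 0.15
```

```bash
python3 - <<'E'
from h import *
to(.5,.12,.23,-.31)
E
```

```text
from [0.1549 0.6306 0.1781] toolY ang 1.33 tilt 0.0019 shift [-45.69 -41.37  -5.11] turn -1.502 open 1.002 F [0.1 0.7 0.9] t 0.15
```

Call:
arm_command(
  rows=[
    [[-45.7, -41.4, -5.1], 1.64],
    [[-45.7, -41.4, -5.1], 1.64],
    [[-45.7, -41.4, -5.1], 1.64],
    [[-45.7, -41.4, -5.1], 1.64],
    [[-45.7, -41.4, -5.1], 1.64],
    [[-45.7, -41.4, -5.1], 1.64],
    [[-45.7, -41.4, -5.1], 1.64],
    [[-45.7, -41.4, -5.1], 1.64],
    [[-45.7, -41.4, -5.1], 1.64],
    [[-45.7, -41.4, -5.1], 1.64],
    [[-45.7, -41.4, -5.1], 1.64],
    [[-45.7, -41.4, -5.1], 1.64],
  ],
  fingers=1,
)

```text
clock: 1.15
tcp_pos: [0.4344, 0.2165, 0.2204]
orientation: [-2.408, -2.018, -0.0]
wrist_force: [1.9, 0.7, -0.1]
opening: 0.996
```

```bash
python3 - <<'E'
from h import *
to(.543,-.0995,.22,-.312)
print(manip.get_obs()["joint_pos"])
E
```

```text
from [0.4344 0.2165 0.2204] toolY ang -0.176 tilt 0.0004 shift [-29.21  16.22   0.03] turn 0.136 open 0.996 F [ 1.9  0.7 -0.1] t 1.15
[-0.84547904  0.33813744  0.46329463  1.83169504 -0.1762451   1.01211348
 -0.48673022]
```

Call:
arm_command(
  rows=[
    [[-28, 15.5, 0], 0.136],
    [[-28, 15.5, 0], 0.136],
    [[-28, 15.5, 0], 0.136],
    [[-28, 15.5, 0], 0.136],
    [[-28, 15.5, 0], 0.136],
    [[-28, 15.5, 0], 0.136],
    [[-28, 15.5, 0], 0.136],
    [[-28, 15.5, 0], 0.136],
    [[-28, 15.5, 0], 0.136],
    [[-28, 15.5, 0], 0.136],
    [[-28, 15.5, 0], 0.136],
    [[-28, 15.5, 0], 0.136],
  ],
)

```text
clock: 2.15
tcp_pos: [0.539, -0.0815, 0.2198]
orientation: [-2.529, -1.86, -0.0]
wrist_force: [-0.4, -0.2, -0.4]
opening: 1.0
```

```bash
python3 - <<'E'
from h import *
np.set_printoptions(precision=4,suppress=True)
to(.543,-.0995,.06,-.312)
o=manip.get_obs();p,d=manip.get_image("wrist");cv2.imwrite("pics/w1.png",p)
P=cloud("wrist",d,o["tcp_pos"],o["orientation"])
print(o["joint_pos"])
Q=P.reshape(-1,3)
for k,s in {"csk":(.543,-.0995),"slim":(.5233,-.1605),"med":(.5035,-.221),"large":(.4837,-.282)}.items():
    h={"csk":.107,"slim":.117,"med":.105,"large":.105}[k]
    T=Q[(abs(Q[:,2]-h)<.004)&(np.hypot(Q[:,0]-s[0],Q[:,1]-s[1])<.035)]
    if len(T): print(k,len(T),(T.min(0)+T.max(0))/2,T.mean(0))
E
```

```text
from [ 0.539  -0.0815  0.2198] toolY ang -0.303 tilt 0.0019 shift [-1.62  0.94 15.98] turn 0.009 open 1.0 F [-0.4 -0.2 -0.4] t 2.15
[-0.2466  0.4511  0.5418  1.68   -0.2587  1.0837  0.0707]
csk 178 [ 0.5431 -0.0993  0.1058] [ 0.5429 -0.0989  0.1054]
slim 253 [ 0.5232 -0.1602  0.1165] [ 0.523  -0.1594  0.1161]
med 164 [ 0.504  -0.2142  0.1043] [ 0.5062 -0.2108  0.1039]
large 385 [ 0.4832 -0.2826  0.1045] [ 0.4822 -0.2838  0.104 ]
```

View pics/w1.png

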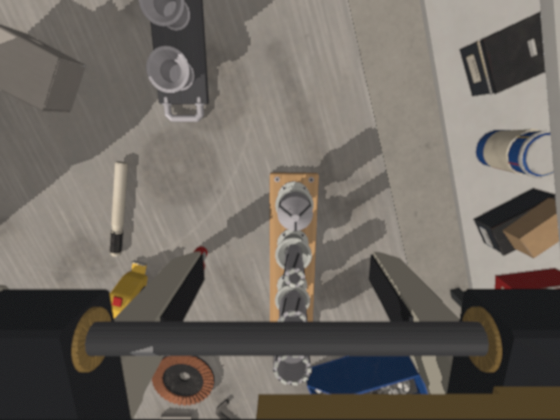

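Call:
arm_command(
  rows=[
    [[-1.6, 0.95, 0], 0.009],
    [[-1.6, 0.95, 3], 0.009],
    [[-1.6, 0.95, 6], 0.009],
    [[-1.6, 0.95, 9], 0.009],
    [[-1.6, 0.95, 12], 0.009],
    [[-1.6, 0.95, 12], 0.009],
    [[-1.6, 0.95, 12], 0.009],
    [[-1.6, 0.95, 12], 0.009],
  ],
)

```text
clock: 2.87
tcp_pos: [0.5448, -0.1017, 0.1017]
orientation: [2.54, 1.846, 0.003]
wrist_force: [0.2, -0.6, 0.6]
opening: 1.001
```

```bash
python3 - <<'E'
from h import *
to(.543,-.0995,.059,-.312)
E
```

```text
from [ 0.5448 -0.1017  0.1017] toolY ang -0.314 tilt 0.0026 shift [ 0.15 -0.25  4.27] turn -0.002 open 1.001 F [ 0.2 -0.6  0.6] t 2.87
```

Call:
arm_command(
  rows=[
    [[0.15, -0.2, 2], 0],
    [[0.15, -0.2, 4.2], 0],
    [[0.15, -0.2, 4.2], 0],
    [[0.15, -0.2, 4.2], 0],
  ],
)

```text
clock: 3.2
tcp_pos: [0.5429, -0.0999, 0.0595]
orientation: [2.541, 1.846, 0.002]
wrist_force: [-0.2, -0.5, 0.7]
opening: 1.0
```

Call:
arm_command(
  rows=[
    [[0, 0, 0], 0],
    [[0, 0, 0], 0],
    [[0, 0, 0], 0],
    [[0, 0, 0], 0],
    [[0, 0, 0], 0],
    [[0, 0, 0], 0],
    [[0, 0, 0], 0],
    [[0, 0, 0], 0],
  ],
  fingers=0,
  newtons=35,
)

```text
clock: 3.87
tcp_pos: [0.542, -0.1, 0.0582]
orientation: [-2.542, -1.846, 0.0]
wrist_force: [-0.3, -0.6, -0.4]
opening: 0.48
```

```bash
python3 - <<'E'
from h import *
to(.543,-.0995,.115,-.312)
E
```

```text
from [ 0.542  -0.1     0.0582] toolY ang -0.315 tilt 0.0002 shift [ 0.08  0.08 -5.68] turn -0.003 open 0.48 F [-0.3 -0.6 -0.4] t 3.87
```

Call:
arm_command(
  rows=[
    [[0, 0, 0], 0],
    [[0, 0, 0], 0],
    [[0, 0, 0], 0],
    [[0, 0, 0], 0],
  ],
)

```text
clock: 4.2
tcp_pos: [0.5428, -0.1003, 0.0588]
orientation: [2.541, 1.845, 0.002]
wrist_force: [0.8, 0.6, 8.2]
opening: 0.207
```

Call:
arm_command(
  rows=[
    [[0, 0, -2], 0],
    [[0, 0, -4], 0],
    [[0, 0, -6], 0],
    [[0, 0, -7], 0],
    [[0, 0, -7], 0],
    [[0, 0, -7], 0],
  ],
)

```text
clock: 4.7
tcp_pos: [0.542, -0.0998, 0.128]
orientation: [-2.542, -1.846, -0.0]
wrist_force: [0.1, -0.8, 0.1]
opening: 0.007
```

```bash
python3 - <<'E'
from h import *
to(.5156,.2647,.14,-.3065)
p,d=manip.get_image("scene");cv2.imwrite("pics/s2.png",p[60:380,150:450])
E
```

```text
from [ 0.542  -0.0998  0.128 ] toolY ang -0.315 tilt 0.0003 shift [ 33.84 -13.79  -1.19] turn -0.008 open 0.007 F [ 0.1 -0.8  0.1] t 4.7
```

View pics/s2.png

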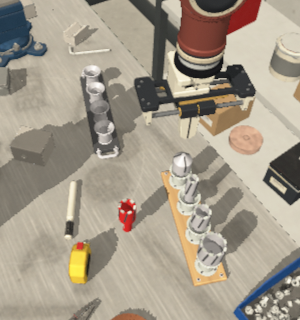

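```bash
python3 - <<'E'
from h import *
np.set_printoptions(precision=4,suppress=True)
o=manip.get_obs();p,d=manip.get_image("scene");P=cloud("scene",d)
cv2.imwrite("pics/s3.png",cv2.resize(p[130:300,270:410],None,fx=4,fy=4,interpolation=cv2.INTER_CUBIC)[:600])
Q=P.reshape(-1,3)
m=(Q[:,2]>.063)&(Q[:,2]<.09)&(np.hypot(Q[:,0]-.543,Q[:,1]+.0995)<.03)
A=Q[m]
from scipy.optimize import least_squares
print(len(A),least_squares(lambda p:np.hypot(A[:,0]-p[0],A[:,1]-p[1])-.019,(.543,-.0995),loss="soft_l1",f_scale=.001).x)
T=Q[(Q[:,2]>.09)&(Q[:,2]<.115)&(np.hypot(Q[:,0]-.543,Q[:,1]+.0995)<.02)];print(T.max(0),T[np.argmax(T[:,2])])
# radius vs z
for z in np.arange(.05,.14,.004):
    B=Q[(abs(Q[:,2]-z)<.002)&(np.hypot(Q[:,0]-.543,Q[:,1]+.0995)<.035)]
    if len(B): print(z.round(3),len(B),B.min(0)[:2],B.max(0)[:2])
o2=manip.get_obs();p,d=manip.get_image("wrist");cv2.imwrite("pics/w3.png",p)
E
```

```text
150 [ 0.5422 -0.0986]
[ 0.5598 -0.0798  0.1089] [ 0.541  -0.0978  0.1089]
0.05 22 [ 0.5243 -0.1158] [ 0.5619 -0.0876]
0.054 59 [ 0.5203 -0.122 ] [ 0.5627 -0.0796]
0.058 1 [ 0.5242 -0.1102] [ 0.5242 -0.1102]
0.062 10 [ 0.5242 -0.1173] [ 0.5433 -0.0942]
0.066 17 [ 0.5226 -0.1183] [ 0.5513 -0.0935]
0.07 23 [ 0.5222 -0.1181] [ 0.5559 -0.0936]
0.074 22 [ 0.523  -0.1179] [ 0.5541 -0.0914]
0.078 19 [ 0.5227 -0.1178] [ 0.5535 -0.0895]
0.082 30 [ 0.5231 -0.1179] [ 0.5493 -0.0874]
0.086 22 [ 0.5227 -0.1173] [ 0.5503 -0.0855]
0.09 40 [ 0.5224 -0.1175] [ 0.5586 -0.0795]
0.094 81 [ 0.524  -0.1175] [ 0.5598 -0.0828]
0.098 58 [ 0.5264 -0.1122] [ 0.556  -0.0852]
0.102 37 [ 0.5322 -0.1091] [ 0.5524 -0.0909]
0.106 20 [ 0.5352 -0.1034] [ 0.5472 -0.0937]
0.11 1 [ 0.541  -0.0978] [ 0.541  -0.0978]
```

View pics/s3.png

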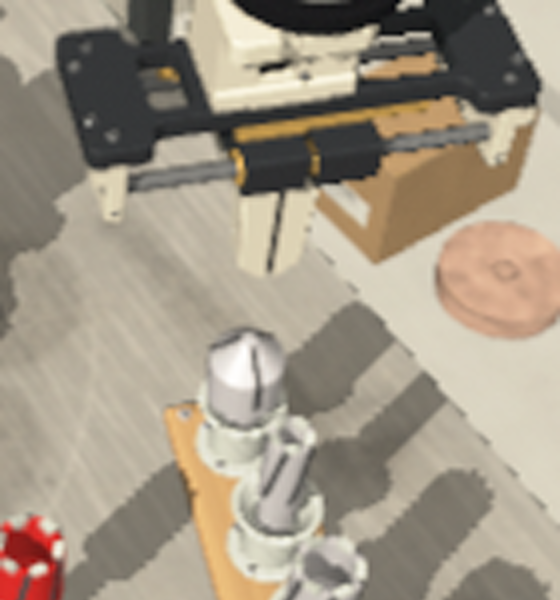

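View pics/w3.png

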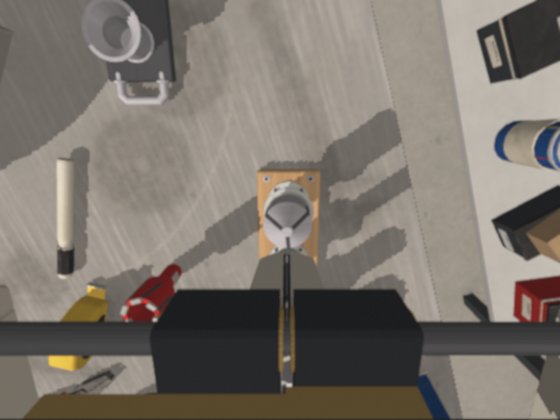

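```bash
python3 - <<'E'
from h import *
np.set_printoptions(precision=4,suppress=True)
print(manip.get_obs()["tcp_pos"])
p,d=manip.get_image("scene");P=cloud("scene",d)
for v in (182,186,190,194,196,197,198,200): print(v,P[v,332:345:4].tolist() and P[v,332:345:4].round(3).tolist())
c=manip.calibration("scene")
for X in [(.542,-.0998,.128),(.543,-.0995,.106)]:
    q=c["R"]@np.array(X)+c["t"];print(q[:2]/q[2]*c["fx"]+[c["cx"],c["cy"]])
w=manip.calibration("wrist");M=np.linalg.inv(w["mount"])
for X in [(0,0,0,1),(0,0,.022,1)]:
    q=M@np.array(X);print(q[:2]/q[2]*w["fx"]+[w["cx"],w["cy"]])
E
```

```text
[ 0.5411 -0.0996  0.1268]
182 [[0.526, -0.102, 0.213], [0.532, -0.105, 0.213], [0.541, -0.106, 0.209], [0.546, -0.11, 0.21]]
186 [[0.526, -0.103, 0.204], [0.533, -0.106, 0.203], [0.541, -0.107, 0.2], [0.548, -0.11, 0.198]]
190 [[0.528, -0.103, 0.192], [0.535, -0.106, 0.191], [0.542, -0.108, 0.189], [0.549, -0.111, 0.188]]
194 [[0.528, -0.105, 0.183], [0.534, -0.108, 0.182], [0.543, -0.109, 0.178], [0.55, -0.112, 0.177]]
196 [[0.528, -0.105, 0.176], [0.536, -0.107, 0.175], [0.543, -0.109, 0.172], [0.649, -0.006, -0.0]]
197 [[0.53, -0.103, 0.171], [0.537, -0.106, 0.17], [0.544, -0.109, 0.169], [0.648, -0.008, -0.001]]
198 [[0.622, 0.004, -0.001], [0.538, -0.106, 0.167], [0.638, -0.006, 0.0], [0.646, -0.01, -0.001]]
200 [[0.617, -0.002, 0.001], [0.628, -0.005, -0.003], [0.636, -0.009, -0.003], [0.643, -0.015, -0.001]]
[333.976  207.5693]
[333.1733 214.1149]
[286.4017 242.1262]
[286.4235 231.609 ]
```

```bash
python3 - <<'E'
from h import *
np.set_printoptions(precision=4,suppress=True)
o=manip.get_obs();p,d=manip.get_image("wrist")
P=cloud("wrist",d,np.zeros(3),np.zeros(3))
for v in range(244,290,4): print(v,P[v,[270,278,284,290,296,305]].round(3).tolist())
w=manip.calibration("wrist");M=np.linalg.inv(w["mount"])
for z in (0,-.02,-.04): 
    q=M@np.array((0,0,z,1));print(q[:2]/q[2]*w["fx"]+[w["cx"],w["cy"]])
p,d=manip.get_image("scene");cv2.imwrite("pics/s4.png",cv2.resize(p[60:220,250:420],None,fx=3.5,fy=3.5))
P=cloud("scene",d); m=(P[...,2]>.12)&(P[...,2]<.4)&(np.hypot(P[...,0]-.54,P[...,1]+.1)<.15);Q=P[m];print(np.percentile(Q[:,2],[0,1,5,20,50]))
E
```

```text
244 [[-0.046, -0.018, 0.115], [-0.014, -0.007, 0.033], [-0.013, -0.002, 0.031], [-0.012, 0.003, 0.027], [-0.013, 0.008, 0.031], [-0.046, 0.02, 0.114]]
248 [[-0.05, -0.018, 0.114], [-0.049, -0.009, 0.111], [-0.049, -0.003, 0.11], [-0.018, 0.003, 0.033], [-0.049, 0.01, 0.112], [-0.051, 0.02, 0.115]]
252 [[-0.055, -0.018, 0.113], [0.01, -0.005, -0.041], [-0.05, -0.003, 0.102], [0.01, 0.002, -0.041], [0.01, 0.005, -0.04], [-0.054, 0.02, 0.112]]
256 [[0.01, -0.009, -0.046], [0.01, -0.004, -0.047], [0.008, -0.001, -0.042], [0.01, 0.002, -0.046], [0.009, 0.005, -0.045], [0.01, 0.01, -0.047]]
260 [[0.01, -0.009, -0.051], [0.01, -0.004, -0.051], [0.008, -0.001, -0.047], [0.009, 0.002, -0.05], [0.009, 0.005, -0.051], [0.01, 0.01, -0.051]]
264 [[0.01, -0.008, -0.056], [0.01, -0.004, -0.057], [0.008, -0.001, -0.053], [0.01, 0.002, -0.056], [0.009, 0.005, -0.056], [0.009, 0.01, -0.055]]
268 [[0.01, -0.008, -0.061], [0.009, -0.004, -0.06], [0.008, -0.001, -0.057], [0.009, 0.002, -0.06], [0.01, 0.005, -0.061], [0.009, 0.009, -0.061]]
272 [[0.01, -0.008, -0.067], [0.01, -0.004, -0.066], [0.009, -0.001, -0.063], [0.009, 0.002, -0.063], [0.01, 0.005, -0.066], [0.01, 0.009, -0.065]]
276 [[0.01, -0.008, -0.07], [0.01, -0.004, -0.069], [0.009, -0.001, -0.068], [0.009, 0.002, -0.068], [0.01, 0.005, -0.07], [0.009, 0.009, -0.068]]
280 [[0.009, -0.007, -0.073], [0.01, -0.004, -0.074], [0.008, -0.001, -0.07], [0.009, 0.002, -0.071], [0.01, 0.004, -0.074], [0.009, 0.009, -0.073]]
284 [[0.01, -0.007, -0.077], [0.01, -0.004, -0.077], [0.008, -0.001, -0.074], [0.008, 0.002, -0.074], [0.009, 0.004, -0.076], [0.009, 0.008, -0.077]]
288 [[0.01, -0.007, -0.081], [0.01, -0.004, -0.082], [0.009, -0.001, -0.079], [0.009, 0.002, -0.079], [0.01, 0.004, -0.081], [0.009, 0.008, -0.08]]
[286.4014 242.1262]
[286.3776 253.6033]
[286.3488 267.5021]
[0.1659 0.1807 0.2165 0.2732 0.2934]
```

View pics/s4.png

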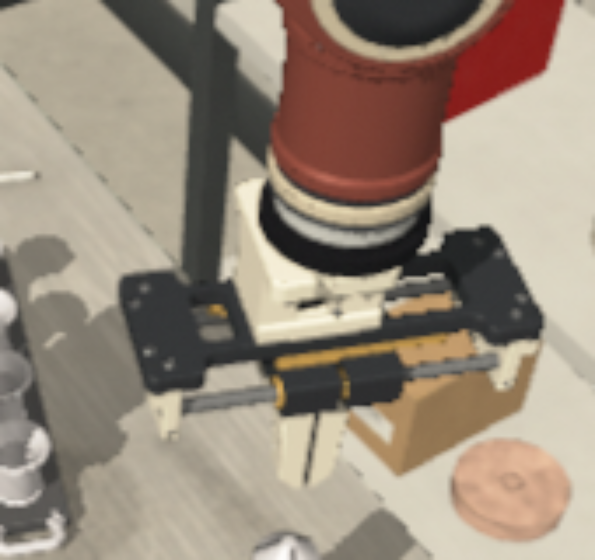

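```bash
python3 - <<'E'
from h import *
np.set_printoptions(precision=3,suppress=True)
o=manip.get_obs();R=Ro.from_rotvec(o["orientation"]).as_matrix()
for n in("scene","top"):
    p,d=manip.get_image(n);P=cloud(n,d)
    T=((P-o["tcp_pos"])@R).reshape(-1,3)
    T=T[(abs(T[:,0])<.08)&(abs(T[:,1])<.13)&(T[:,2]<-.02)&(T[:,2]>-.25)]
    print(n,len(T))
    for lo in np.arange(-.12,.12,.02):
        B=T[(T[:,1]>=lo)&(T[:,1]<lo+.02)]
        if len(B)>3:
            s=np.sort(B[:,2])[::-1]; i=np.argsort(-B[:,2])[:3]; print(lo.round(2),len(B),s[[0,2]],B[i].round(3).tolist())
E
```

```text
scene 5706
-0.1 420 [-0.125 -0.126] [[-0.023, -0.086, -0.125], [-0.03, -0.086, -0.126], [-0.034, -0.083, -0.126]]
-0.08 417 [-0.125 -0.127] [[-0.034, -0.078, -0.125], [-0.034, -0.08, -0.126], [-0.033, -0.078, -0.127]]
-0.06 552 [-0.133 -0.134] [[0.027, -0.043, -0.133], [-0.028, -0.045, -0.134], [0.026, -0.046, -0.134]]
-0.04 1021 [-0.12  -0.122] [[0.005, -0.029, -0.12], [-0.003, -0.029, -0.121], [0.006, -0.029, -0.122]]
-0.02 970 [-0.041 -0.041] [[-0.008, -0.004, -0.041], [-0.008, -0.006, -0.041], [-0.007, -0.0, -0.041]]
0.0 829 [-0.039 -0.041] [[-0.007, 0.008, -0.039], [-0.006, 0.002, -0.04], [-0.007, 0.006, -0.041]]
0.02 320 [-0.129 -0.131] [[-0.034, 0.023, -0.129], [-0.035, 0.025, -0.129], [-0.036, 0.021, -0.131]]
0.04 283 [-0.134 -0.135] [[0.026, 0.044, -0.134], [-0.029, 0.048, -0.135], [0.025, 0.056, -0.135]]
0.06 568 [-0.123 -0.125] [[-0.007, 0.079, -0.123], [-0.024, 0.078, -0.124], [0.031, 0.078, -0.125]]
0.08 326 [-0.125 -0.125] [[-0.033, 0.082, -0.125], [-0.034, 0.085, -0.125], [-0.034, 0.083, -0.125]]
top 0
```

Call:
arm_command(
  rows=[
    [[0.1, 0.15, 0], 0],
    [[0.1, 0.15, 0], 0],
    [[0.1, 0.15, 0], 0],
    [[0.1, 0.15, 0], 0],
    [[0.1, 0.15, 0], 0],
    [[0.1, 0.15, 0], 0],
    [[0.1, 0.15, 0], 0],
    [[0.1, 0.15, 0], 0],
    [[0.1, 0.15, 0], 0],
    [[0.1, 0.15, 0], 0],
    [[0.1, 0.15, 0], 0],
    [[0.1, 0.15, 0], 0],
  ],
  fingers=0.9,
)

```text
clock: 6.1
tcp_pos: [0.5438, -0.0995, 0.1282]
orientation: [-2.542, -1.846, 0.0]
wrist_force: [0.5, 0.4, -0.2]
opening: 0.817
```

```bash
python3 - <<'E'
from h import *
to(.5428,-.0993,.020,-.312)
o=manip.get_obs()
p,d=manip.get_image("wrist");cv2.imwrite("pics/w4.png",p)
E
```

```text
from [ 0.5438 -0.0995  0.1282] toolY ang -0.315 tilt 0.0001 shift [-1.000e-02 -1.000e-01  1.082e+01] turn -0.003 open 0.817 F [ 0.5  0.4 -0.2] t 6.1
```

View pics/w4.png

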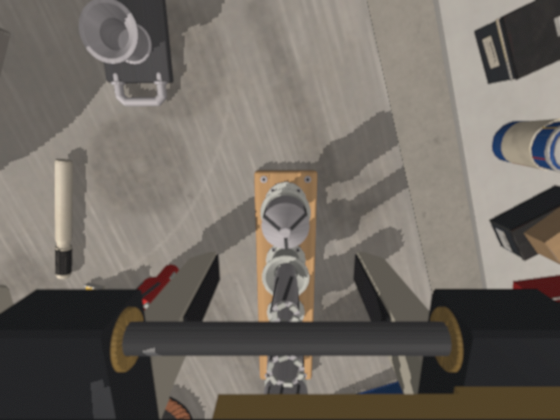

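Call:
arm_command(
  rows=[
    [[0, -0.1, 2.5], 0],
    [[0, -0.1, 5], 0],
    [[0, -0.1, 7.5], 0],
    [[0, -0.1, 9.5], 0],
    [[0, -0.1, 10.7], 0],
    [[0, -0.1, 10.7], 0],
    [[0, -0.1, 10.7], 0],
  ],
)

```text
clock: 6.73
tcp_pos: [0.5426, -0.0993, 0.0209]
orientation: [-2.542, -1.845, 0.001]
wrist_force: [0.3, -0.3, 1.4]
opening: 0.903
```

Call:
arm_command(
  rows=[
    [[0, 0, 0], 0],
    [[0, 0, 0], 0],
    [[0, 0, 0], 0],
    [[0, 0, 0], 0],
    [[0, 0, 0], 0],
    [[0, 0, 0], 0],
    [[0, 0, 0], 0],
    [[0, 0, 0], 0],
    [[0, 0, 0], 0],
    [[0, 0, 0], 0],
  ],
  fingers=0,
  newtons=35,
)

```text
clock: 7.57
tcp_pos: [0.5429, -0.0992, 0.0213]
orientation: [2.542, 1.846, 0.0]
wrist_force: [-0.4, 0.1, 1.2]
opening: 0.403
```

Call:
arm_command(
  rows=[
    [[0, 0, 0], 0],
    [[0, 0, -2], 0],
    [[0, 0, -4], 0],
    [[0, 0, -6], 0],
    [[0, 0, -7.5], 0],
    [[0, 0, -7.5], 0],
    [[0, 0, -7.5], 0],
  ],
)

```text
clock: 8.15
tcp_pos: [0.5427, -0.099, 0.096]
orientation: [2.542, 1.846, 0.0]
wrist_force: [0.6, 0.2, -3.0]
opening: 0.401
```

```bash
python3 - <<'E'
from h import *
to(.5156,.2647,.096,-.3065)
p,d=manip.get_image("scene");cv2.imwrite("pics/s5.png",p[60:380,150:450])
E
```

```text
from [ 0.5427 -0.099   0.096 ] toolY ang -0.315 tilt 0.0003 shift [ 3.375e+01 -1.384e+01  1.000e-02] turn -0.008 open 0.401 F [ 0.6  0.2 -3. ] t 8.15
```

View pics/s5.png

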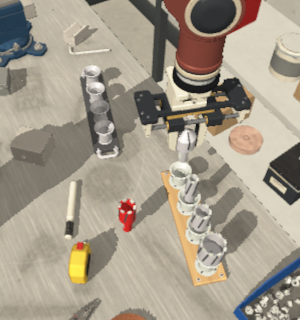

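Call:
arm_command(
  rows=[
    [[3, -1.2, 0], 0],
    [[6, -2.5, 0], 0],
    [[9, -3.7, 0], 0],
    [[12, -4.9, 0], 0],
    [[15.5, -6.4, 0], 0],
    [[19, -7.8, 0], 0],
    [[22.5, -9.2, 0], 0],
    [[26, -10.7, 0], 0],
    [[29, -11.9, 0], 0],
    [[31.5, -12.9, 0], -0.008],
    [[33.7, -13.8, 0], -0.008],
    [[33.7, -13.8, 0], -0.008],
  ],
)

```text
clock: 9.2
tcp_pos: [0.5127, 0.2719, 0.0934]
orientation: [-2.521, -1.866, 0.003]
wrist_force: [0.1, 1.1, -2.4]
opening: 0.405
```

Call:
arm_command(
  rows=[
    [[0, 0, 0], 0],
    [[0, 0, 0], 0],
    [[0, 0, 0], 0],
  ],
)

```text
clock: 9.45
tcp_pos: [0.516, 0.2615, 0.0955]
orientation: [2.537, 1.851, -0.003]
wrist_force: [-0.1, 0.1, -2.2]
opening: 0.405
```

```bash
python3 - <<'E'
from h import *
np.set_printoptions(precision=4,suppress=True)
to(.5156,.2647,.096,-.3065)
p,d=manip.get_image("scene");cv2.imwrite("pics/s6.png",cv2.resize(p[30:230,150:350],None,fx=3,fy=3))
P=cloud("scene",d).reshape(-1,3)
m=(abs(P[:,0]-.5156)<.06)&(abs(P[:,1]-.2647)<.06)
for z in (.085,.095,.105,.115,.125,.14,.15):
    B=P[m&(abs(P[:,2]-z)<.004)]; 
    if len(B):print(z,len(B),B.min(0)[:2],B.max(0)[:2])
E
```

```text
from [0.516  0.2615 0.0955] toolY ang -0.31 tilt 0.0024 shift [ 0.29 -0.13 -0.05] turn -0.003 open 0.405 F [-0.1  0.1 -2.2] t 9.45
0.085 1 [0.5103 0.2573] [0.5103 0.2573]
0.095 18 [0.5065 0.251 ] [0.5242 0.2599]
0.105 20 [0.5058 0.2502] [0.5269 0.2617]
0.115 24 [0.5061 0.249 ] [0.5266 0.2622]
0.125 20 [0.5063 0.2508] [0.5222 0.2598]
0.14 61 [0.4849 0.2416] [0.5436 0.2655]
0.15 80 [0.4826 0.2399] [0.5451 0.2649]
```

View pics/s6.png

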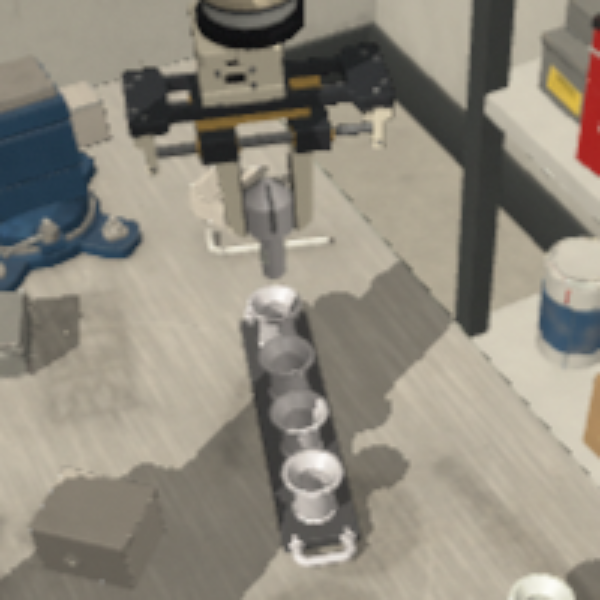

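Call:
arm_command(
  rows=[
    [[0.25, -0.1, 0], 0],
    [[0.25, -0.1, 1], 0],
    [[0.25, -0.1, 2.5], 0],
    [[0.25, -0.1, 4], 0],
    [[0.25, -0.1, 5], 0],
    [[0.25, -0.1, 6], 0],
    [[0.25, -0.1, 6.8], 0],
    [[0.25, -0.1, 7.2], 0],
    [[0.25, -0.1, 7.2], 0],
    [[0.25, -0.1, 7.2], 0],
  ],
)

```text
clock: 10.33
tcp_pos: [0.5162, 0.2666, 0.0243]
orientation: [2.535, 1.855, 0.001]
wrist_force: [1.0, -0.4, -2.4]
opening: 0.403
```

```bash
python3 - <<'E'
from h import *
np.set_printoptions(precision=4,suppress=True)
to(.5156,.2647,.0215,-.3065)
p,d=manip.get_image("scene");cv2.imwrite("pics/s7.png",cv2.resize(p[30:230,150:350],None,fx=3,fy=3))
E
```

```text
from [0.5162 0.2666 0.0243] toolY ang -0.307 tilt 0.0004 shift [-0.2   0.01  0.28] turn -0.001 open 0.403 F [ 1.  -0.4 -2.4] t 10.33
```

View pics/s7.png

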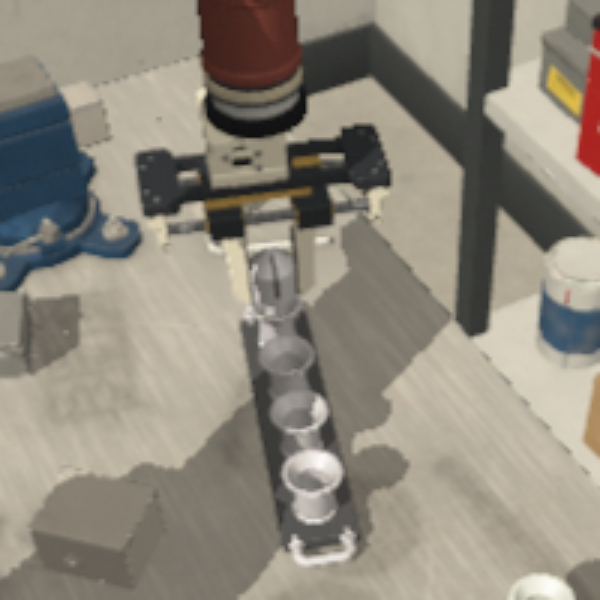

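Call:
arm_command(
  rows=[
    [[-0.1, 0, 0.25], 0],
    [[-0.1, 0, 0.25], 0],
    [[-0.1, 0, 0.25], 0],
    [[-0.1, 0, 0.25], 0],
  ],
)

```text
clock: 10.72
tcp_pos: [0.5156, 0.2658, 0.0219]
orientation: [2.535, 1.856, 0.001]
wrist_force: [-0.4, 0.7, -2.3]
opening: 0.402
```

Call:
arm_command(
  rows=[
    [[0, 0, 0], 0],
    [[0, 0, 0], 0],
    [[0, 0, 0], 0],
    [[0, 0, 0], 0],
    [[0, 0, 0], 0],
    [[0, 0, 0], 0],
    [[0, 0, -1], 0],
    [[0, 0, -3], 0],
    [[0, 0, -6], 0],
    [[0, 0, -9], 0],
    [[0, 0, -9], 0],
  ],
  fingers=0.75,
)

```text
clock: 11.63
tcp_pos: [0.5201, 0.2668, 0.1182]
orientation: [2.533, 1.854, 0.019]
wrist_force: [0.6, 0.3, 0.9]
opening: 0.749
```

```bash
python3 - <<'E'
from h import *
np.set_printoptions(precision=4,suppress=True)
to(.5233,-.1603,.115,-.312)
p,d=manip.get_image("top");P=cloud("top",d).reshape(-1,3)
p,d=manip.get_image("scene");cv2.imwrite("pics/s8.png",cv2.resize(p[30:230,150:350],None,fx=3,fy=3))
P=cloud("scene",d).reshape(-1,3)
m=np.hypot(P[:,0]-.5156,P[:,1]-.2647)<.035
B=P[m&(P[:,2]<.12)];print(B[:,2].max(),B[np.argmax(B[:,2])])
E
```

```text
from [0.5201 0.2668 0.1182] toolY ang -0.307 tilt 0.0122 shift [-40.61  13.23   0.11] turn 0.005 open 0.749 F [0.6 0.3 0.9] t 11.63
0.10797351173413385 [0.5146 0.2629 0.108 ]
```

View pics/s8.png

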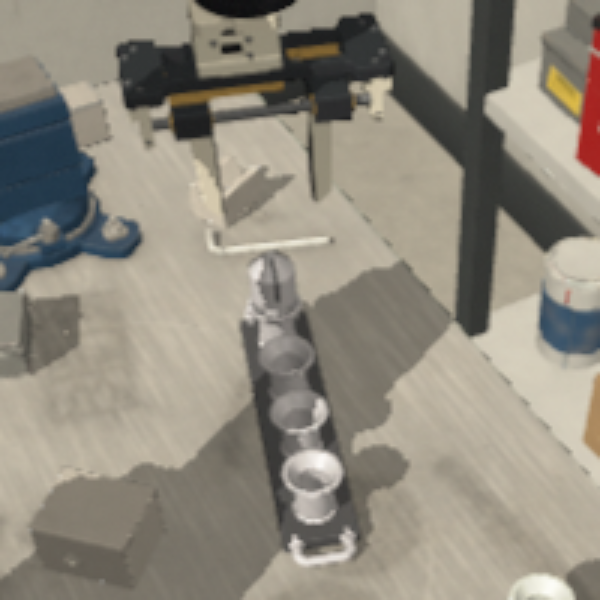

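Call:
arm_command(
  rows=[
    [[-4, 1.3, 0], 0],
    [[-8, 2.6, 0], 0],
    [[-12, 3.9, 0], 0],
    [[-16, 5.2, 0], 0],
    [[-20, 6.5, 0], 0],
    [[-24, 7.8, 0], 0],
    [[-28, 9.1, 0], 0],
    [[-32, 10.4, 0], 0],
    [[-35.5, 11.6, 0], 0],
    [[-38.5, 12.6, 0], 0.005],
    [[-40.6, 13.3, 0], 0.005],
    [[-40.6, 13.3, 0], 0.005],
  ],
)

```text
clock: 12.73
tcp_pos: [0.5177, -0.1687, 0.1113]
orientation: [2.546, 1.835, -0.006]
wrist_force: [-0.5, -0.8, 0.1]
opening: 0.751
```

Call:
arm_command(
  rows=[
    [[0, 0, 0], 0],
    [[0, 0, 0], 0],
    [[0, 0, 0], 0],
  ],
)

```text
clock: 12.98
tcp_pos: [0.5195, -0.159, 0.111]
orientation: [-2.535, -1.852, 0.0]
wrist_force: [-0.0, 0.6, -0.7]
opening: 0.75
```

```bash
python3 - <<'E'
from h import *
to(.5232,-.1603,.025,-.312)
E
```

```text
from [ 0.5195 -0.159   0.111 ] toolY ang -0.309 tilt 0.0024 shift [-0.02  0.41  8.6 ] turn 0.003 open 0.75 F [-0.   0.6 -0.7] t 12.98
```

Call:
arm_command(
  rows=[
    [[0, 0.4, 0], 0],
    [[0, 0.4, 2], 0],
    [[0, 0.4, 4], 0],
    [[0, 0.4, 6], 0],
    [[0, 0.4, 7.5], 0],
    [[0, 0.4, 8.6], 0],
    [[0, 0.4, 8.6], 0],
    [[0, 0.4, 8.6], 0],
  ],
)

```text
clock: 13.65
tcp_pos: [0.5236, -0.1622, 0.0255]
orientation: [-2.538, -1.85, 0.001]
wrist_force: [-0.9, 0.3, -0.4]
opening: 0.749
```

```bash
python3 - <<'E'
from h import *
to(.5232,-.1603,.025,-.312)
E
```

```text
from [ 0.5236 -0.1622  0.0255] toolY ang -0.311 tilt 0.0006 shift [ 0.17 -0.1   0.05] turn 0.001 open 0.749 F [-0.9  0.3 -0.4] t 13.65
```

Call:
arm_command(
  rows=[
    [[0, 0, 0], 0],
    [[0, 0, 0], 0],
    [[0, 0, 0], 0],
    [[0, 0, 0], 0],
    [[0, 0, 0], 0],
    [[0, 0, 0], 0],
    [[0, 0, 0], 0],
    [[0, 0, 0], 0],
    [[0, 0, 0], 0],
    [[0, 0, 0], 0],
    [[0, 0, 0], 0],
    [[0, 0, 0], 0],
  ],
  fingers=0,
)

```text
clock: 14.65
tcp_pos: [0.5234, -0.1627, 0.0257]
orientation: [-2.54, -1.849, 0.0]
wrist_force: [0.8, -0.3, 1.3]
opening: 0.235
```

Call:
arm_command(
  rows=[
    [[0, 0, 0], 0],
    [[0, 0, -2], 0],
    [[0, 0, -4], 0],
    [[0, 0, -6], 0],
    [[0, 0, -7.5], 0],
    [[0, 0, -7.5], 0],
    [[0, 0, -7.5], 0],
  ],
)

```text
clock: 15.23
tcp_pos: [0.5235, -0.1626, 0.1006]
orientation: [2.539, 1.849, 0.001]
wrist_force: [-0.5, 0.6, -1.2]
opening: 0.232
```

```bash
python3 - <<'E'
from h import *
to(.4963,.2035,.101,-.3065)
p,d=manip.get_image("scene");cv2.imwrite("pics/s9.png",p[60:380,150:450])
E
```

```text
from [ 0.5235 -0.1626  0.1006] toolY ang -0.312 tilt 0.0006 shift [ 34.01 -13.82  -0.04] turn -0.005 open 0.232 F [-0.5  0.6 -1.2] t 15.23
```

View pics/s9.png

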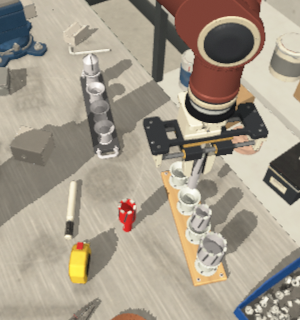

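Call:
arm_command(
  rows=[
    [[3, -1.2, 0], 0],
    [[6, -2.5, 0], 0],
    [[9, -3.7, 0], 0],
    [[12, -4.9, 0], 0],
    [[15.5, -6.3, 0], 0],
    [[19, -7.7, 0], 0],
    [[22.5, -9.1, 0], 0],
    [[26, -10.6, 0], 0],
    [[29, -11.8, 0], 0],
    [[31.5, -12.8, 0], -0.005],
    [[33.2, -13.5, 0], -0.005],
    [[33.8, -13.8, 0], -0.005],
  ],
)

```text
clock: 16.28
tcp_pos: [0.4937, 0.2057, 0.0986]
orientation: [-2.527, -1.862, 0.004]
wrist_force: [-0.1, 0.3, -1.9]
opening: 0.231
```

Call:
arm_command(
  rows=[
    [[0, 0, 0], 0],
    [[0, 0, 0], 0],
    [[0, 0, 0], 0],
    [[0, 0, 0], 0],
  ],
)

```text
clock: 16.62
tcp_pos: [0.4962, 0.1989, 0.1006]
orientation: [2.538, 1.851, -0.001]
wrist_force: [-0.4, 0.2, -1.3]
opening: 0.233
```

```bash
python3 - <<'E'
from h import *
np.set_printoptions(precision=4,suppress=True)
to(.4963,.2035,.025,-.3065)
p,d=manip.get_image("scene");cv2.imwrite("pics/s10.png",cv2.resize(p[30:230,150:350],None,fx=3,fy=3))
P=cloud("scene",d).reshape(-1,3)
m=(abs(P[:,0]-.4963)<.03)&(abs(P[:,1]-.2035)<.03)
for z in (.085,.095,.105,.115,.125,.14,.15):
    B=P[m&(abs(P[:,2]-z)<.004)]; 
    if len(B):print(z,len(B),B.min(0)[:2],B.max(0)[:2])
E
```

```text
from [0.4962 0.1989 0.1006] toolY ang -0.311 tilt 0.0012 shift [ 0.45 -0.13  7.56] turn -0.004 open 0.233 F [-0.4  0.2 -1.3] t 16.62
0.095 20 [0.4876 0.1907] [0.5036 0.2015]
0.105 20 [0.488  0.1897] [0.5056 0.2047]
0.115 29 [0.4869 0.1897] [0.5067 0.204 ]
0.125 18 [0.4875 0.19  ] [0.5034 0.202 ]
0.14 26 [0.4773 0.1856] [0.5132 0.2002]
0.15 64 [0.4709 0.1838] [0.5174 0.2016]
```

View pics/s10.png

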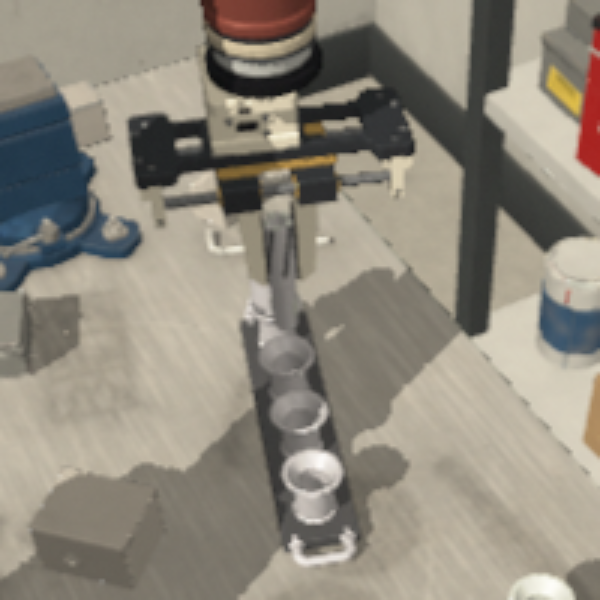

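Call:
arm_command(
  rows=[
    [[0.35, -0.15, 0], 0],
    [[0.35, -0.15, 1], 0],
    [[0.35, -0.15, 2.5], 0],
    [[0.35, -0.15, 4], 0],
    [[0.35, -0.15, 5], 0],
    [[0.35, -0.15, 6], 0],
    [[0.35, -0.15, 6.8], 0],
    [[0.35, -0.15, 7.3], 0],
    [[0.35, -0.15, 7.4], 0],
    [[0.35, -0.15, 7.4], 0],
    [[0.35, -0.15, 7.4], 0],
  ],
)

```text
clock: 17.58
tcp_pos: [0.4956, 0.2049, 0.0269]
orientation: [2.535, 1.856, -0.0]
wrist_force: [-0.8, -1.4, -1.6]
opening: 0.234
```

```bash
python3 - <<'E'
from h import *
to(.4963,.2035,.025,-.3065)
p,d=manip.get_image("scene");cv2.imwrite("pics/s11.png",cv2.resize(p[30:230,150:350],None,fx=3,fy=3))
E
```

```text
from [0.4956 0.2049 0.0269] toolY ang -0.307 tilt 0.0001 shift [-0.11  0.11  0.19] turn -0.001 open 0.234 F [-0.8 -1.4 -1.6] t 17.58
```

View pics/s11.png

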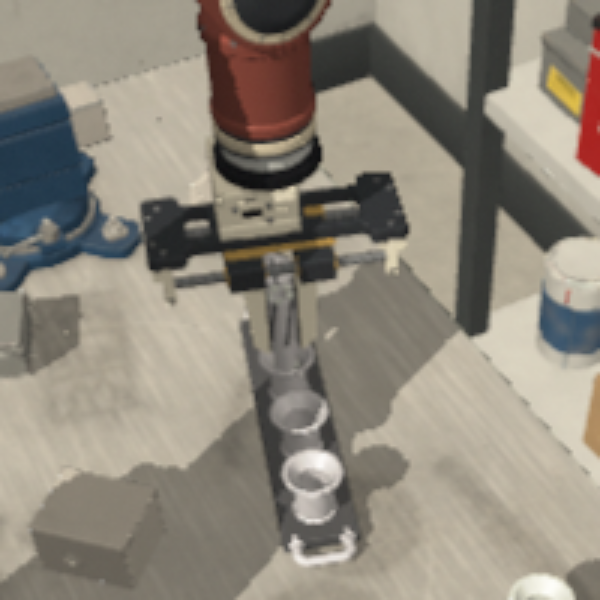

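Call:
arm_command(
  rows=[
    [[-0.1, 0.1, 0.12], 0],
    [[-0.1, 0.1, 0.12], 0],
    [[-0.1, 0.1, 0.12], 0],
  ],
)

```text
clock: 17.88
tcp_pos: [0.4964, 0.2041, 0.0257]
orientation: [-2.535, -1.856, -0.001]
wrist_force: [1.0, 0.1, -1.7]
opening: 0.233
```

Call:
arm_command(
  rows=[
    [[0, 0, 0], 0],
    [[0, 0, 0], 0],
    [[0, 0, 0], 0],
    [[0, 0, 0], 0],
    [[0, 0, 0], 0],
    [[0, 0, 0], 0],
    [[0, 0, 0], 0],
    [[0, 0, -1.5], 0],
    [[0, 0, -4], 0],
    [[0, 0, -7], 0],
    [[0, 0, -9], 0],
    [[0, 0, -9], 0],
  ],
  fingers=0.75,
)

```text
clock: 18.88
tcp_pos: [0.4994, 0.2045, 0.1196]
orientation: [2.533, 1.854, 0.013]
wrist_force: [0.1, -0.2, 0.7]
opening: 0.748
```

```bash
python3 - <<'E'
from h import *
np.set_printoptions(precision=4,suppress=True)
to(.5035,-.221,.115,-.312)
p,d=manip.get_image("scene");cv2.imwrite("pics/s12.png",cv2.resize(p[30:230,150:350],None,fx=3,fy=3))
P=cloud("scene",d).reshape(-1,3)
m=np.hypot(P[:,0]-.4963,P[:,1]-.2035)<.03
B=P[m&(P[:,2]<.13)];T=B[B[:,2]>.112];print(B[:,2].max(),(T.min(0)+T.max(0))/2)
E
```

```text
from [0.4994 0.2045 0.1196] toolY ang -0.307 tilt 0.0088 shift [-40.43  13.26   0.32] turn 0.005 open 0.748 F [ 0.1 -0.2  0.7] t 18.88
0.11916485332707805 [0.4977 0.2057 0.1156]
```

View pics/s12.png

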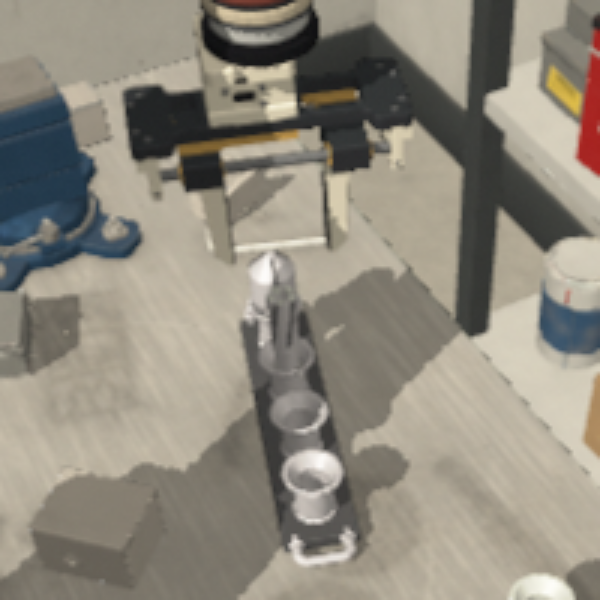

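Call:
arm_command(
  rows=[
    [[-4, 1.3, 0], 0],
    [[-8, 2.6, 0], 0],
    [[-12, 3.9, 0], 0],
    [[-16, 5.2, 0], 0],
    [[-20, 6.5, 0], 0],
    [[-24, 7.8, 0], 0],
    [[-28, 9.2, 0], 0],
    [[-32, 10.6, 0], 0],
    [[-35.5, 11.8, 0], 0],
    [[-38.5, 12.8, 0], 0.005],
    [[-40.2, 13.5, 0], 0.005],
    [[-40.2, 13.5, 0], 0.005],
  ],
)

```text
clock: 19.93
tcp_pos: [0.5015, -0.2263, 0.1146]
orientation: [2.546, 1.837, -0.006]
wrist_force: [-0.6, -0.1, 0.1]
opening: 0.753
```

Call:
arm_command(
  rows=[
    [[0, 0, 0], 0],
    [[0, 0, 0], 0],
    [[0, 0, 0], 0],
    [[0, 0, 0], 0],
  ],
)

```text
clock: 20.27
tcp_pos: [0.5035, -0.2179, 0.1151]
orientation: [-2.535, -1.852, -0.0]
wrist_force: [-0.1, 0.3, -0.7]
opening: 0.752
```

```bash
python3 - <<'E'
from h import *
np.set_printoptions(precision=4,suppress=True)
to(.5035,-.221,.025,-.312)
E
```

```text
from [ 0.5035 -0.2179  0.1151] toolY ang -0.309 tilt 0.0016 shift [-0.3  0.1  9. ] turn 0.003 open 0.752 F [-0.1  0.3 -0.7] t 20.27
```

Call:
arm_command(
  rows=[
    [[-0.15, 0.1, 0], 0],
    [[-0.15, 0.1, 2.5], 0],
    [[-0.15, 0.1, 5], 0],
    [[-0.15, 0.1, 7], 0],
    [[-0.15, 0.1, 8.5], 0],
    [[-0.15, 0.1, 9], 0],
    [[-0.15, 0.1, 9], 0],
    [[-0.15, 0.1, 9], 0],
  ],
)

```text
clock: 20.93
tcp_pos: [0.5043, -0.222, 0.026]
orientation: [2.539, 1.849, 0.0]
wrist_force: [-0.3, -0.7, -0.3]
opening: 0.751
```

Call:
arm_command(
  rows=[
    [[0, 0, 0], 0],
    [[0, 0, 0], 0],
    [[0, 0, 0], 0],
    [[0, 0, 0], 0],
    [[0, 0, 0], 0],
    [[0, 0, 0], 0],
    [[0, 0, 0], 0],
    [[0, 0, 0], 0],
    [[0, 0, 0], 0],
    [[0, 0, 0], 0],
    [[0, 0, 0], 0],
  ],
  fingers=0,
)

```text
clock: 21.85
tcp_pos: [0.5039, -0.2219, 0.0256]
orientation: [2.54, 1.849, 0.0]
wrist_force: [0.2, 1.4, 2.9]
opening: 0.348
```

Call:
arm_command(
  rows=[
    [[0, 0, 0], 0],
    [[0, 0, -2], 0],
    [[0, 0, -4], 0],
    [[0, 0, -6], 0],
    [[0, 0, -7.5], 0],
    [[0, 0, -7.5], 0],
    [[0, 0, -7.5], 0],
  ],
)

```text
clock: 22.43
tcp_pos: [0.5038, -0.2217, 0.1002]
orientation: [2.539, 1.85, 0.0]
wrist_force: [-0.6, 0.7, -3.2]
opening: 0.347
```

```bash
python3 - <<'E'
from h import *
to(.4773,.1431,.101,-.3065)
p,d=manip.get_image("scene");cv2.imwrite("pics/s13.png",p[60:380,150:450])
E
```

```text
from [ 0.5038 -0.2217  0.1002] toolY ang -0.312 tilt 0.0002 shift [ 33.91 -13.71  -0.08] turn -0.005 open 0.347 F [-0.6  0.7 -3.2] t 22.43
```

View pics/s13.png

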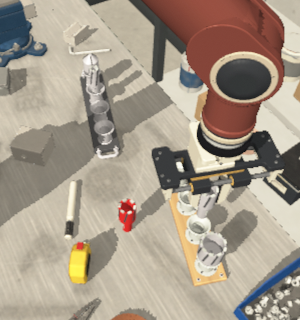

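Call:
arm_command(
  rows=[
    [[3, -1.2, 0], 0],
    [[6, -2.5, 0], 0],
    [[9, -3.7, 0], 0],
    [[12, -4.9, 0], 0],
    [[15.5, -6.3, 0], 0],
    [[19, -7.7, 0], 0],
    [[22.5, -9.1, 0], 0],
    [[26, -10.6, 0], 0],
    [[29, -11.8, 0], 0],
    [[31.5, -12.8, 0], -0.005],
    [[33.3, -13.5, 0], -0.005],
    [[34, -13.8, 0], -0.005],
  ],
)

```text
clock: 23.48
tcp_pos: [0.4749, 0.1483, 0.0986]
orientation: [-2.527, -1.862, 0.004]
wrist_force: [-0.2, 1.4, -2.8]
opening: 0.35
```

Call:
arm_command(
  rows=[
    [[0, 0, 0], 0],
    [[0, 0, 0], 0],
    [[0, 0, 0], 0],
    [[0, 0, 0], 0],
    [[0, 0, 0], 0],
  ],
)

```text
clock: 23.9
tcp_pos: [0.4771, 0.1423, 0.1005]
orientation: [2.537, 1.852, -0.0]
wrist_force: [0.7, -0.2, -3.5]
opening: 0.353
```

```bash
python3 - <<'E'
from h import *
np.set_printoptions(precision=4,suppress=True)
to(.4773,.1431,.025,-.3065)
p,d=manip.get_image("scene");cv2.imwrite("pics/s14.png",cv2.resize(p[60:260,170:370],None,fx=3,fy=3))
P=cloud("scene",d).reshape(-1,3)
m=(abs(P[:,0]-.4773)<.03)&(abs(P[:,1]-.1431)<.03)
for z in (.095,.105,.115,.125,.14,.15):
    B=P[m&(abs(P[:,2]-z)<.004)]; 
    if len(B):print(z,len(B),B.min(0)[:2],B.max(0)[:2])
E
```

```text
from [0.4771 0.1423 0.1005] toolY ang -0.31 tilt 0.0006 shift [ 0.09 -0.01  7.55] turn -0.004 open 0.353 F [ 0.7 -0.2 -3.5] t 23.9
0.095 15 [0.4674 0.1334] [0.4817 0.1435]
0.105 23 [0.4675 0.1322] [0.4822 0.1489]
0.115 23 [0.4673 0.1317] [0.4828 0.1475]
0.125 22 [0.4679 0.1322] [0.4837 0.145 ]
0.14 48 [0.4576 0.1256] [0.4948 0.143 ]
0.15 80 [0.4478 0.1227] [0.5048 0.1442]
```

View pics/s14.png

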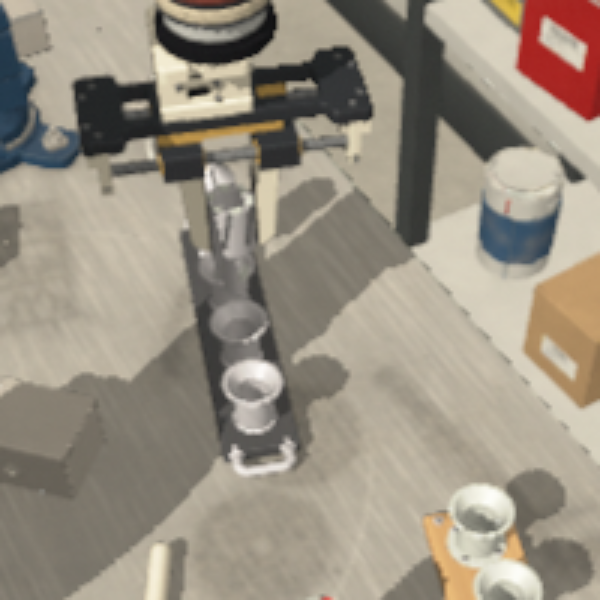

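Call:
arm_command(
  rows=[
    [[0.1, 0, 0], 0],
    [[0.1, 0, 1], 0],
    [[0.1, 0, 2.5], 0],
    [[0.1, 0, 4], 0],
    [[0.1, 0, 5], 0],
    [[0.1, 0, 6], 0],
    [[0.1, 0, 6.8], 0],
    [[0.1, 0, 7.3], 0],
    [[0.1, 0, 7.4], 0],
    [[0.1, 0, 7.4], 0],
    [[0.1, 0, 7.4], 0],
  ],
)

```text
clock: 24.87
tcp_pos: [0.4776, 0.145, 0.0268]
orientation: [2.535, 1.855, 0.001]
wrist_force: [-0.5, -0.6, -3.0]
opening: 0.348
```

```bash
python3 - <<'E'
from h import *
to(.4773,.1431,.025,-.3065)
E
```

```text
from [0.4776 0.145  0.0268] toolY ang -0.307 tilt 0.0009 shift [-0.19  0.03  0.18] turn -0.001 open 0.348 F [-0.5 -0.6 -3. ] t 24.87
```

Call:
arm_command(
  rows=[
    [[-0.15, 0, 0.12], 0],
    [[-0.15, 0, 0.12], 0],
    [[-0.15, 0, 0.12], 0],
  ],
)

```text
clock: 25.12
tcp_pos: [0.477, 0.1435, 0.0256]
orientation: [2.535, 1.855, 0.001]
wrist_force: [-0.1, -1.0, -0.9]
opening: 0.353
```

Call:
arm_command(
  rows=[
    [[0, 0, 0], 0],
    [[0, 0, 0], 0],
    [[0, 0, 0], 0],
    [[0, 0, 0], 0],
    [[0, 0, 0], 0],
    [[0, 0, 0], 0],
    [[0, 0, 0], 0],
    [[0, 0, -1.5], 0],
    [[0, 0, -4], 0],
    [[0, 0, -7], 0],
    [[0, 0, -9], 0],
    [[0, 0, -9], 0],
  ],
  fingers=0.8,
)

```text
clock: 26.12
tcp_pos: [0.4798, 0.1439, 0.119]
orientation: [2.533, 1.854, 0.012]
wrist_force: [0.9, -0.2, 0.4]
opening: 0.797
```

```bash
python3 - <<'E'
from h import *
np.set_printoptions(precision=4,suppress=True)
to(.4836,-.282,.115,-.312)
p,d=manip.get_image("scene");cv2.imwrite("pics/s15.png",cv2.resize(p[60:260,170:370],None,fx=3,fy=3))
P=cloud("scene",d).reshape(-1,3)
m=np.hypot(P[:,0]-.4773,P[:,1]-.1431)<.03
B=P[m&(P[:,2]<.13)];T=B[B[:,2]>.101];print(B[:,2].max(),(T.min(0)+T.max(0))/2)
E
```

```text
from [0.4798 0.1439 0.119 ] toolY ang -0.307 tilt 0.0083 shift [-40.49  13.24   0.3 ] turn 0.005 open 0.797 F [ 0.9 -0.2  0.4] t 26.12
0.10760589705163116 [0.4768 0.1442 0.1044]
```

View pics/s15.png

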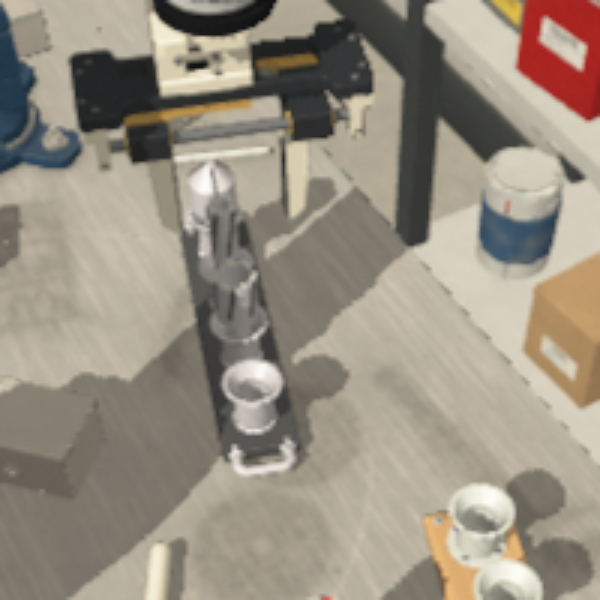

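Call:
arm_command(
  rows=[
    [[-4, 1.3, 0], 0],
    [[-8, 2.6, 0], 0],
    [[-12, 3.9, 0], 0],
    [[-16, 5.2, 0], 0],
    [[-20, 6.5, 0], 0],
    [[-24, 7.8, 0], 0],
    [[-28, 9.2, 0], 0],
    [[-32, 10.6, 0], 0],
    [[-35.5, 11.8, 0], 0],
    [[-38.5, 12.8, 0], 0.005],
    [[-40.4, 13.5, 0], 0.005],
    [[-40.4, 13.5, 0], 0.005],
  ],
)

```text
clock: 27.17
tcp_pos: [0.4811, -0.2886, 0.1142]
orientation: [2.546, 1.837, -0.006]
wrist_force: [0.6, 0.5, -0.1]
opening: 0.798
```

Call:
arm_command(
  rows=[
    [[0, 0, 0], 0],
    [[0, 0, 0], 0],
    [[0, 0, 0], 0],
    [[0, 0, 0], 0],
    [[0, 0, 0], 0],
  ],
)

```text
clock: 27.58
tcp_pos: [0.4837, -0.2808, 0.1152]
orientation: [-2.537, -1.852, -0.001]
wrist_force: [0.0, 0.4, 0.4]
opening: 0.799
```

```bash
python3 - <<'E'
from h import *
np.set_printoptions(precision=4,suppress=True)
to(.4836,-.282,.025,-.312)
E
```

```text
from [ 0.4837 -0.2808  0.1152] toolY ang -0.31 tilt 0.0008 shift [-0.13  0.03  9.02] turn 0.002 open 0.799 F [0.  0.4 0.4] t 27.58
```

Call:
arm_command(
  rows=[
    [[0, 0, 0], 0],
    [[0, 0, 2.5], 0],
    [[0, 0, 5], 0],
    [[0, 0, 7], 0],
    [[0, 0, 8.5], 0],
    [[0, 0, 9], 0],
    [[0, 0, 9], 0],
    [[0, 0, 9], 0],
  ],
)

```text
clock: 28.25
tcp_pos: [0.4837, -0.2826, 0.0258]
orientation: [2.539, 1.849, 0.0]
wrist_force: [0.2, -0.4, 0.4]
opening: 0.804
```

Call:
arm_command(
  rows=[
    [[0, 0, 0], 0],
    [[0, 0, 0], 0],
    [[0, 0, 0], 0],
    [[0, 0, 0], 0],
    [[0, 0, 0], 0],
    [[0, 0, 0], 0],
    [[0, 0, 0], 0],
    [[0, 0, 0], 0],
    [[0, 0, 0], 0],
    [[0, 0, 0], 0],
    [[0, 0, 0], 0],
  ],
  fingers=0,
  newtons=40,
)

```text
clock: 29.17
tcp_pos: [0.4835, -0.2825, 0.0257]
orientation: [2.539, 1.849, 0.0]
wrist_force: [-0.8, 1.5, 6.8]
opening: 0.493
```

Call:
arm_command(
  rows=[
    [[0, 0, 0], 0],
    [[0, 0, -2], 0],
    [[0, 0, -4], 0],
    [[0, 0, -6], 0],
    [[0, 0, -7.5], 0],
    [[0, 0, -7.5], 0],
    [[0, 0, -7.5], 0],
  ],
)

```text
clock: 29.75
tcp_pos: [0.4828, -0.2817, 0.0993]
orientation: [-2.538, -1.849, 0.001]
wrist_force: [-0.5, 0.4, -5.3]
opening: 0.49
```

```bash
python3 - <<'E'
from h import *
to(.4578,.082,.101,-.3065)
p,d=manip.get_image("scene");cv2.imwrite("pics/s16.png",p[60:380,150:450])
E
```

```text
from [ 0.4828 -0.2817  0.0993] toolY ang -0.312 tilt 0.0013 shift [ 33.85 -13.54  -0.14] turn -0.005 open 0.49 F [-0.5  0.4 -5.3] t 29.75
```

View pics/s16.png

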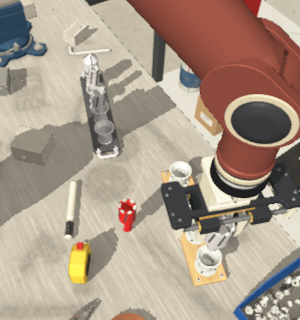

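Call:
arm_command(
  rows=[
    [[3, -1.2, 0], 0],
    [[6, -2.5, 0], 0],
    [[9, -3.7, 0], 0],
    [[12, -4.9, 0], 0],
    [[15.5, -6.3, 0], 0],
    [[19, -7.7, 0], 0],
    [[22.5, -9.1, 0], 0],
    [[26, -10.5, 0], 0],
    [[29, -11.7, 0], 0],
    [[31.5, -12.7, 0], -0.005],
    [[33.3, -13.4, 0], -0.005],
    [[33.9, -13.6, 0], -0.005],
  ],
)

```text
clock: 30.8
tcp_pos: [0.4556, 0.0867, 0.0983]
orientation: [-2.525, -1.862, 0.005]
wrist_force: [-0.8, 0.6, -4.8]
opening: 0.49
```

Call:
arm_command(
  rows=[
    [[0, 0, 0], 0],
    [[0, 0, 0], 0],
    [[0, 0, 0], 0],
    [[0, 0, 0], 0],
    [[0, 0, 0], 0],
  ],
)

```text
clock: 31.22
tcp_pos: [0.458, 0.0804, 0.1003]
orientation: [2.537, 1.852, -0.001]
wrist_force: [0.6, 0.0, -5.2]
opening: 0.49
```

```bash
python3 - <<'E'
from h import *
np.set_printoptions(precision=4,suppress=True)
to(.4578,.082,.025,-.3065)
p,d=manip.get_image("scene");cv2.imwrite("pics/s17.png",cv2.resize(p[60:260,170:370],None,fx=3,fy=3))
P=cloud("scene",d).reshape(-1,3)
m=(abs(P[:,0]-.4578)<.03)&(abs(P[:,1]-.082)<.03)
for z in (.095,.105,.115,.125,.14,.15):
    B=P[m&(abs(P[:,2]-z)<.004)]; 
    if len(B):print(z,len(B),B.min(0)[:2],B.max(0)[:2])
E
```

```text
from [0.458  0.0804 0.1003] toolY ang -0.31 tilt 0.0007 shift [ 0.15 -0.07  7.53] turn -0.003 open 0.49 F [ 0.6  0.  -5.2] t 31.22
0.095 20 [0.4487 0.0702] [0.4657 0.0809]
0.105 18 [0.4485 0.0694] [0.4639 0.0793]
0.115 23 [0.4485 0.0702] [0.4633 0.0814]
0.125 3 [0.4485 0.0699] [0.4597 0.0762]
0.14 67 [0.4293 0.057 ] [0.4858 0.099 ]
0.15 117 [0.4285 0.0557] [0.4873 0.101 ]
```

View pics/s17.png

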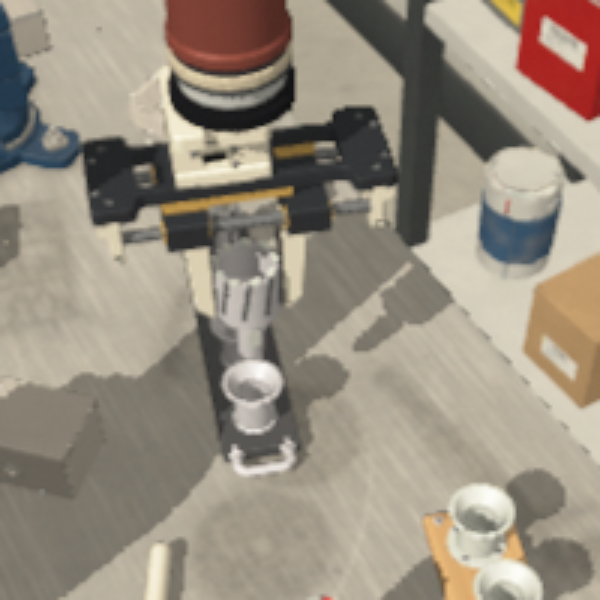

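Call:
arm_command(
  rows=[
    [[0.2, -0.05, 0], 0],
    [[0.2, -0.05, 1], 0],
    [[0.2, -0.05, 2.5], 0],
    [[0.2, -0.05, 4], 0],
    [[0.2, -0.05, 5], 0],
    [[0.2, -0.05, 6], 0],
    [[0.2, -0.05, 6.8], 0],
    [[0.2, -0.05, 7.3], 0],
    [[0.2, -0.05, 7.4], 0],
    [[0.2, -0.05, 7.4], 0],
    [[0.2, -0.05, 7.4], 0],
  ],
)

```text
clock: 32.18
tcp_pos: [0.4584, 0.0841, 0.0264]
orientation: [2.535, 1.855, 0.001]
wrist_force: [-0.3, -0.5, -6.1]
opening: 0.492
```

```bash
python3 - <<'E'
from h import *
to(.4578,.082,.025,-.3065)
E
```

```text
from [0.4584 0.0841 0.0264] toolY ang -0.307 tilt 0.0007 shift [-0.22  0.    0.14] turn -0.0 open 0.492 F [-0.3 -0.5 -6.1] t 32.18
```

Call:
arm_command(
  rows=[
    [[-0.15, 0, 0.1], 0],
    [[-0.15, 0, 0.1], 0],
    [[-0.15, 0, 0.1], 0],
  ],
)

```text
clock: 32.43
tcp_pos: [0.4582, 0.0826, 0.0257]
orientation: [2.535, 1.855, 0.002]
wrist_force: [0.8, -0.1, -2.8]
opening: 0.489
```

Call:
arm_command(
  rows=[
    [[0, 0, 0], 0],
    [[0, 0, 0], 0],
    [[0, 0, 0], 0],
    [[0, 0, 0], 0],
    [[0, 0, 0], 0],
    [[0, 0, 0], 0],
    [[0, 0, 0], 0],
    [[0, 0, -1.5], 0],
    [[0, 0, -4], 0],
    [[0, 0, -7], 0],
    [[0, 0, -10], 0],
    [[0, 0, -13], 0],
  ],
  fingers=0.85,
)

```text
clock: 33.43
tcp_pos: [0.4571, 0.0824, 0.1565]
orientation: [-2.535, -1.855, 0.002]
wrist_force: [0.3, 0.2, 0.1]
opening: 0.854
```

Call:
arm_command(
  rows=[
    [[-4, 0, -1], 0],
    [[-8, 0, -1], 0],
    [[-12, 0, -1], 0],
    [[-15, 0, -1], 0],
    [[-16, 0, -1], 0],
    [[-16, 0, -1], 0],
    [[-16, 0, -1], 0],
    [[-16, 0, -1], 0],
  ],
)

```text
clock: 34.1
tcp_pos: [0.4099, -0.068, 0.165]
orientation: [-2.532, -1.859, -0.0]
wrist_force: [0.1, -0.4, -0.1]
opening: 0.849
```

```bash
python3 - <<'E'
from h import *
np.set_printoptions(precision=4,suppress=True)
print(manip.get_obs()["tcp_pos"])
for n in("scene","top"):
    p,d=manip.get_image(n)
    cv2.imwrite(f"pics/f_{n}.png",cv2.resize(p[60:260,150:350] if n=="scene" else p[150:300,120:320],None,fx=3,fy=3,interpolation=2))
    P=cloud(n,d).reshape(-1,3)
    for k,s,h,r in [("csk",(.5156,.2647),.094,.019),("slim",(.4963,.2035),.113,.011),("med",(.4773,.1431),.101,.0165),("large",(.4578,.082),.101,.023)]:
        m=np.hypot(P[:,0]-s[0],P[:,1]-s[1])<.035
        B=P[m&(P[:,2]<.13)];T=B[B[:,2]>h];print(n,k,B[:,2].max(),len(T),(T.min(0)+T.max(0))/2-np.r_[s,0])
E
```

```text
[ 0.4099 -0.068   0.165 ]Traceback (most recent call last):
  File "<stdin>", line 10, in <module>
    return umr_minimum(a, axis, None, out, keepdims, initial, where)
ValueError: zero-size array to reduction operation minimum which has no identity
```

View pics/f_scene.png

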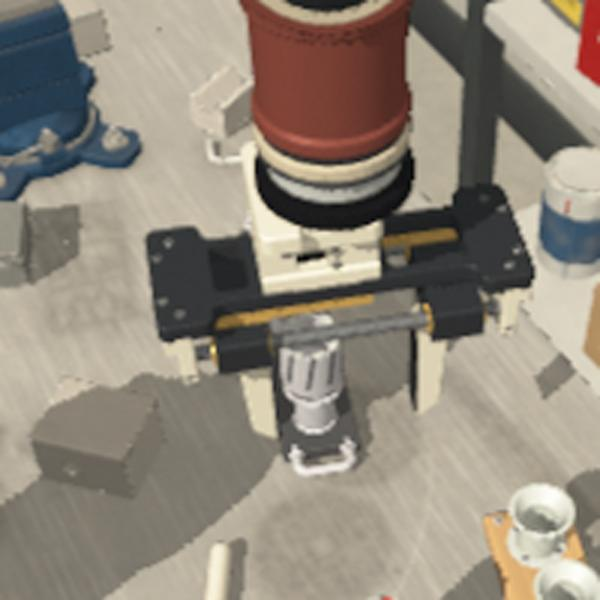

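Call:
arm_command(
  rows=[
    [[-4, 3, 0], 0],
    [[-8, 6, 0], 0],
    [[-12, 9, 0], 0],
    [[-16, 10, 0], 0],
    [[-18, 10, 0], 0],
    [[-18, 10, 0], 0],
    [[-18, 10, 0], 0],
    [[-18, 10, 0], 0],
  ],
)

```text
clock: 34.82
tcp_pos: [0.4509, -0.2697, 0.1645]
orientation: [-2.531, -1.857, -0.0]
wrist_force: [0.7, 0.0, 0.1]
opening: 0.851
```

```bash
python3 - <<'E'
from h import *
np.set_printoptions(precision=4,suppress=True)
print(manip.get_obs()["tcp_pos"])
for n in("scene","top"):
    p,d=manip.get_image(n)
    cv2.imwrite(f"pics/f_{n}.png",cv2.resize(p[60:260,150:350] if n=="scene" else p[150:300,120:320],None,fx=3,fy=3,interpolation=2))
    P=cloud(n,d).reshape(-1,3)
    for k,s,h,r in [("csk",(.5156,.2647),.094,.019),("slim",(.4963,.2035),.113,.011),("med",(.4773,.1431),.101,.0165),("large",(.4578,.082),.101,.023)]:
        m=np.hypot(P[:,0]-s[0],P[:,1]-s[1])<.035
        B=P[m&(P[:,2]<.13)];T=B[B[:,2]>h]
        if len(T): print(n,k,B[:,2].max(),len(T),(T.min(0)+T.max(0))/2-np.r_[s,0])
E
```

```text
[ 0.4509 -0.2697  0.1645]
scene csk 0.10720377626739805 87 [-0.0007 -0.0018  0.1006]
scene slim 0.11726137565860148 37 [0.0012 0.0039 0.1153]
scene med 0.10639647694661192 70 [-0.0004  0.0002  0.1037]
scene large 0.1078370287439649 118 [ 0.0003 -0.0005  0.1044]
top csk 0.11143229684564641 131 [0.0015 0.0005 0.1027]
top slim 0.11944974026462918 42 [0.0008 0.0025 0.1164]
top med 0.10725248917579595 65 [-0.001  -0.      0.1042]
top large 0.10915221266018466 94 [0.0011 0.0009 0.1051]
```

View pics/f_scene.png

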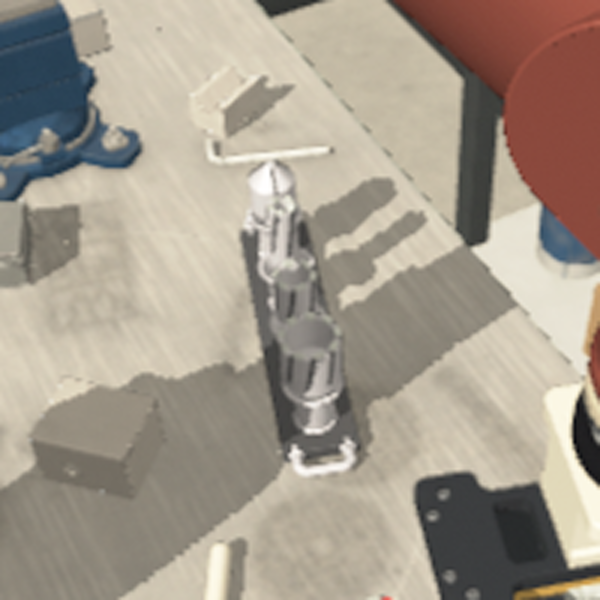

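View pics/f_top.png

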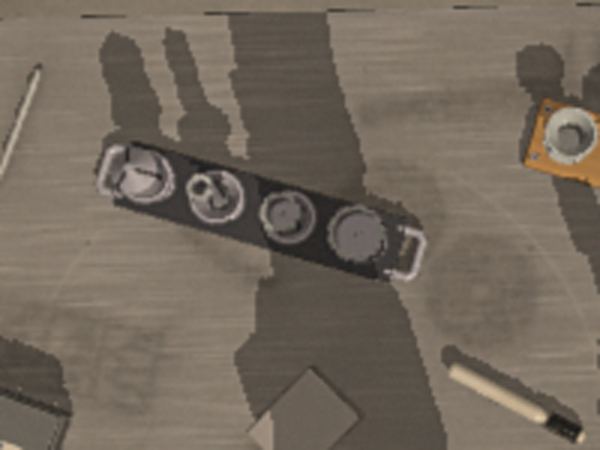

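```bash
python3 - <<'E'
from h import *
np.set_printoptions(precision=4,suppress=True)
from scipy.optimize import least_squares
for k,s,r,z1 in [("slim",(.4965,.205),.011,.113),("csk",(.5156,.2647),.019,.089),("med",(.4773,.1431),.0165,.10),("large",(.4578,.082),.023,.1)]:
  A=[]
  for n in("scene","top"):
    p,d=manip.get_image(n);A.append(cloud(n,d).reshape(-1,3))
  for P,n in zip(A,("scene","top")):
    dd=np.hypot(P[:,0]-s[0],P[:,1]-s[1]);Q=P[(dd<r+.006)&(dd>r-.006)&(P[:,2]>.064)&(P[:,2]<z1)]
    q=least_squares(lambda p:np.hypot(Q[:,0]-p[0]-p[2]*(Q[:,2]-.09),Q[:,1]-p[1]-p[3]*(Q[:,2]-.09))-r,[*s,0,0],loss="soft_l1",f_scale=.001)
    print(k,n,len(Q),q.x)
print(manip.get_obs()["wrist_force"],manip.get_obs()["dq"].max())
E
```

```text
slim scene 154 [ 0.4972  0.2061  0.0049 -0.0206]
slim top 68 [0.4972 0.2048 0.0096 0.033 ]
csk scene 55 [ 0.516   0.2658 -0.0177  0.0363]
csk top 42 [ 0.516   0.265   0.0073 -0.0181]
med scene 177 [ 0.4764  0.1432 -0.0349 -0.0651]
med top 65 [0.4762 0.1422 0.0388 0.1494]
large scene 384 [ 0.4579  0.0812 -0.0087 -0.0642]
large top 73 [0.4557 0.0809 0.0554 0.1052]
[0.8418 0.0798 0.3975] 0.005417818864214954
```

```bash
python3 -c "
from rig import manip
print(manip.hand_in())"
```

```text
the job is handed in; nothing more can be done
None
```

I moved all four cutters from the bench rack to the carrier in rack order: countersink, slim, medium and large, from left to right. I then handed the job in at about 35 s; the system reports no verdict. None of them toppled, and the arm never touched the red look-alike.

**Last checks:**
- **Position:** From the scene and top cameras, each cutter is within about 4 mm of its carrier socket's axis. The slim cutter is furthest off.
- **Seating:** Tops read 107–111 mm for the countersink, 117–119 mm for the slim, 106–107 mm for the medium and 108–109 mm for the large. The expected heights when fully seated are 106, 117, 105 and 105 mm. I took the excess as camera error, because the scene camera read about 2–3 mm high for the seated countersink and slim in the rack too.
- **Clearance:** The gripper is well clear of the carrier and the wrist force is about zero.

**What failed or disagreed:**
- **First grasp:** The first grasp of the countersink closed on its cone and slipped off, doing no harm. The cameras showed the fingertips sit about 40 mm above the reported TCP, contrary to the description, so I lowered every later grasp to match.
- **Tilt:** My tilt fits were too noisy to confirm that each cutter is within 0.12 rad of upright. The two cameras gave opposite signs, and the largest single values were 0.15 rad for the medium and 0.12 rad for the large. I relied on the pictures, the seated heights and the centring instead.

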